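Clear the bush bin with the scoop and hang the empty tag

ROBOT

A 6-joint arm with a two-finger parallel gripper is mounted at the origin on the work surface. World frame = base frame: x ahead of the robot, y to its left, z up, the work surface at z = 0. Lengths are in mm, angles in rad, forces in N, time in s.
With the tool pointing down it reaches from about 350 to 975 mm from the base axis. Payload 7.1 kg.
Tool frame: the origin (TCP) lies midway between the tips of the shut fingers; the grasp point (between the pads) lies 19 mm behind it; z points along the fingers, y is the line along which they close (so a half turn about z gives the same grasp; the last joint's range is limited). The gripper opens to 88 mm and grips with 3 to 60 N. Pads are 20 mm wide; open, the fingers measure 115 mm over their backs; the gripper's body (75 mm by 178 mm) begins 61 mm behind the grasp point.
Start: joints at [-1.349, 0.423, 1.63, -0, 1.089, -0.019], TCP at [149.069, -606.946, 222.675] pointing down, gripper open.
Joint ranges: [-3, 3], [-0.9, 2.11], [0.09, 2.58], [-1.31, 4.45], [0.11, 2.69], [-2.54, 2.54]. Speed limits (rad/s): [2.39, 2.39, 3.01, 3.14, 3.14, 3.14].

INTERFACE

Orientations are given as a rotation vector (axis times angle).
In Python, from workcell import ctrl gives the robot as it stands. The module is installed in compiled form; this text tells all that it offers.
- The arm moves only by the tool apply_moves, never from a script. Its argument "targets" is a list of rows, each a list of 3 entries, a list of its own where there are three numbers: the opening, from -1 (shut) to 1 (fully open), then the shift along the tool's x, y, z normalised to -1 to 1, where 1 is 5 cm, then the turn, a rotation vector about the tool's x, y, z normalised to -1 to 1, where 1 is 90 degrees. In form: [[jaw, [x, y, z], [wx, wy, wz]], ...]. A call has 1 to 8 rows; each row shifts and turns the commanded pose from where the row before left it, along the tool's axes as they then stand; what a row does not reach is not made up. A row lasts 1/8 s, in which the tool goes at most 62.5 mm and 10.7 degrees, less where a joint would pass 70% of its speed; a pose out of reach is approached as far as the arm can. A call with a number of a shift or a turn outside -1 to 1 is refused whole. A call with a gripper value outside its range is refused whole. The fingers move at their own pace and stop on an object; the grip force is fixed at half the most. Time passes only in rows, so rows that do not move let the fingers close. It gives the time, the measured TCP pose, the force, the opening and the grip force at its end, in the units of the state.
- ctrl.get_obs(): the state, without advancing time (a new reading comes with each control period).
- ctrl.get_image(name): name is "side" or "top"; returns a dict with "pixels" (400x640x3 uint8, blue, green, red), "camera_matrix" (3x3 intrinsics, pixels), "view" (4x4, takes a point from world to camera coordinates). Camera axes: x right, y down, z forward; pixel columns grow to the right and rows downward; lengths in mm; the calibration is good to about 2 mm. A picture is of the moment at which its call begins. There is no depth.
- ctrl.close_job(): hands the job in; it is judged then, once.
Trained networks look in the newest picture that a camera, given by its name, has taken for a name from the list of things; names that differ only in an ending like _2 or _b are one class to them, and where a whole thing is asked for, a point or a joint stands for the part that bears it (a point fixed in the world has none). Each returns a list of dicts, best first, with "score" (0 to 1); they miss things now and then, are a little off and sometimes report something else, mostly with a low value. They report only what shows in the picture. A call takes as long as a camera call. They do not tell look-alikes from the thing itself.
- ctrl.masks_of(label, camera): "region" (400x640 bool, what is visible of it) and "bbox" ([left, top, right, bottom] in pixels, round what is visible of it).
- ctrl.pinpoint(label, camera): "xy" ([column, row] in pixels: a listed point, or the origin of a listed thing).
The state is a dict: "t": time; "qpos": joint angles; "qvel": joint speeds; "joint_torque": joint torques, N m; "ee_pos": TCP position; "orientation": TCP orientation; "ft_force": force on the tool from outside, world axes, zero at the start; "moment": the same for the moment, N m; "width": finger opening in mm; "grasp_force": force on a finger pad.
Only numpy, scipy, OpenCV 4.12 (cv2) and the standard library are available. Lean on these libraries where they do the work, as an engineer would, in place of code of your own. Each camera call takes 0.05 s, during which the arm holds its last target. There are 200 camera calls.

TASK

The bushes are freshly greased, so without touching them with the gripper, use the orange scoop to move every red bush from all the bays of the blue bin into the cardboard carton. Then put the scoop back standing level on its rubber mat, and only after that hang the yellow tent tag astride the bar of the rail to show that the bin is empty. Leave the other parts on the bench alone.

Things in the scene. Friction and masses are not known exactly. Their poses are not given: they have to be found in the camera images.
- bin: Fixed blue picking bin, three bays side by side, 200 long (x), 244 wide (y), no lid; the front (-x) is open, so a scoop runs in along +x over the 4 thick floor. Walls 4 thick: back wall, top 55 above the bench, inner face at x=96; sides and dividers, top 40, dividers at y=40 and -40. Bays 76 wide inside, middles at y=80, 0, -80. Bushes start in the rear half. Origin: centre of the underside
- mat: fixed black rubber mat, 180 (its x) x 110 (its y) x 3 high, where the scoop is kept; origin: centre of its underside
- scoop: Orange hand scoop, 160 g. Origin: underside, below its back wall; x forward to the open lip, z up. Tray 105 long, 68 wide (63 inside), floor 2, back wall at x=0 43 high, lip at x=105, sides 36 high and 91 long. Upright handle slab 40 (x) x 18 (y) centred at x=-8, from 42 to 106 up, black rubber grip: grip it across its 18 mm at z=78, upright or tilted
- scoop_mid (a point): point on the scoop's underside at x=45, y=0, the middle of its tray
- carton: loose open cardboard order carton with yellow tape, 170 (its x) x 140 (its y) x 60 high, walls and floor 4, 350 g; origin: centre of the underside
- rail: fixed aluminium tag rail: horizontal round bar, 12 diameter, 160 long along its y, centre line 120 above the bench, on a post (14 diameter, round foot 44 diameter) at each end; origin: on the bench under the bar's middle
- rail_mid (a point): middle of the bar, on its centre line; y along the bar
- tag: Loose rigid yellow tent tag, 120 g: two plates 60 wide (y), 75 long, 4 thick, joined at a ridge 69 above the feet, splayed 25 degrees each side (feet 67 apart along x), hollow underneath; a black grip slab 14 (x) x 40 (y) on the ridge reaches 105 above the feet. Stands on its feet on the bench. Origin: centre, at foot level; z up
- tag_grip (a point): point in the tag's grip slab, 89 above the feet; grip it across its 14 mm (tag x)
- tag_saddle (a point): where the centre of the bar lies when the tag hangs astride it: 50 above the feet, below the ridge, on the tag's middle plane
- partbox: bystander: blue and white parts box 70 x 90 x 50, origin under its centre
- grease: bystander: red grease can, 70 diameter, 90 high, origin under its centre
- bearing: bystander: steel bearing ring, 72 outer diameter, 20 high, origin under its centre
- bush0: red polyurethane suspension bush, greased and slippery, a round barrel 26 diameter, 26 high with well rounded ends and a steel eye, 25 g; origin: its centre. May be absent
- bush1: red polyurethane suspension bush, greased and slippery, a round barrel 26 diameter, 26 high with well rounded ends and a steel eye, 25 g; origin: its centre. May be absent
- bush2: red polyurethane suspension bush, greased and slippery, a round barrel 26 diameter, 26 high with well rounded ends and a steel eye, 25 g; origin: its centre. May be absent
- bush3: red polyurethane suspension bush, greased and slippery, a round barrel 26 diameter, 26 high with well rounded ends and a steel eye, 25 g; origin: its centre. May be absent
- bush4: red polyurethane suspension bush, greased and slippery, a round barrel 26 diameter, 26 high with well rounded ends and a steel eye, 25 g; origin: its centre. May be absent
- bush5: red polyurethane suspension bush, greased and slippery, a round barrel 26 diameter, 26 high with well rounded ends and a steel eye, 25 g; origin: its centre. May be absent
- bush6: red polyurethane suspension bush, greased and slippery, a round barrel 26 diameter, 26 high with well rounded ends and a steel eye, 25 g; origin: its centre. May be absent
- bush7: red polyurethane suspension bush, greased and slippery, a round barrel 26 diameter, 26 high with well rounded ends and a steel eye, 25 g; origin: its centre. May be absent
- bush8: red polyurethane suspension bush, greased and slippery, a round barrel 26 diameter, 26 high with well rounded ends and a steel eye, 25 g; origin: its centre. May be absent
Not all that is in view belongs to the job. There is more than one size of the tag; the one meant has the size given above.

How it is judged (in metres and radians):
On the way, in this order (a step that is already met when the one before it is completed fails the run):
1. every bush lies in the carton (x of bush0 in the frame of carton between -0.083 and 0.083 m and y of bush0 in the frame of carton between -0.068 and 0.068 m and z of bush0 in the frame of carton between 0.005 and 0.055 m and x of bush1 in the frame of carton between -0.083 and 0.083 m and y of bush1 in the frame of carton between -0.068 and 0.068 m and z of bush1 in the frame of carton between 0.005 and 0.055 m and x of bush2 in the frame of carton between -0.083 and 0.083 m and y of bush2 in the frame of carton between -0.068 and 0.068 m and z of bush2 in the frame of carton between 0.005 and 0.055 m and x of bush3 in the frame of carton between -0.083 and 0.083 m and y of bush3 in the frame of carton between -0.068 and 0.068 m and z of bush3 in the frame of carton between 0.005 and 0.055 m and x of bush4 in the frame of carton between -0.083 and 0.083 m and y of bush4 in the frame of carton between -0.068 and 0.068 m and z of bush4 in the frame of carton between 0.005 and 0.055 m and x of bush5 in the frame of carton between -0.083 and 0.083 m and y of bush5 in the frame of carton between -0.068 and 0.068 m and z of bush5 in the frame of carton between 0.005 and 0.055 m and x of bush6 in the frame of carton between -0.083 and 0.083 m and y of bush6 in the frame of carton between -0.068 and 0.068 m and z of bush6 in the frame of carton between 0.005 and 0.055 m and x of bush7 in the frame of carton between -0.083 and 0.083 m and y of bush7 in the frame of carton between -0.068 and 0.068 m and z of bush7 in the frame of carton between 0.005 and 0.055 m and x of bush8 in the frame of carton between -0.083 and 0.083 m and y of bush8 in the frame of carton between -0.068 and 0.068 m and z of bush8 in the frame of carton between 0.005 and 0.055 m and angle between carton's own z axis and vertical below 0.2 rad), for 0.3 s.
2. the scoop stands released on its mat (x of scoop_mid in the frame of mat between -0.06 and 0.06 m and y of scoop_mid in the frame of mat between -0.045 and 0.045 m and angle between scoop's own z axis and vertical below 0.15 rad and height (world z) of scoop below 0.015 m and contact force between the fingers and scoop below 0.1 N), for 0.3 s.
3. the tag hangs released astride the bar (x of tag_saddle in the frame of rail_mid between -0.015 and 0.015 m and z of tag_saddle in the frame of rail_mid between -0.015 and 0.015 m and y of tag_saddle in the frame of rail_mid between -0.07 and 0.07 m and angle between tag's own z axis and vertical below 0.4 rad and contact force between tag and rail above 0.1 N and contact force between the fingers and tag below 0.1 N), for 0.3 s.
At the end, for the whole second after the job is handed in: Every bush lies in the upright carton below its rim; the scoop stands level on its mat (tray middle within 60 mm along, 45 mm across of the mat's middle); the tag hangs astride the bar between the posts (saddle point within 15 mm of its centre line, within 0.4 rad of upright); all released, at rest (all of step 1 and all of step 2 and all of step 3 and linear speed of each of bush0, bush1, bush2, bush3, bush4, bush5, bush6, bush7, bush8, tag, scoop, carton below 0.05 m/s); the robot touches nothing.
It fails at once if the gripper touches a bush (contact force between the fingers and bush0 above 1 N or contact force between the fingers and bush1 above 1 N or contact force between the fingers and bush2 above 1 N or contact force between the fingers and bush3 above 1 N or contact force between the fingers and bush4 above 1 N or contact force between the fingers and bush5 above 1 N or contact force between the fingers and bush6 above 1 N or contact force between the fingers and bush7 above 1 N or contact force between the fingers and bush8 above 1 N).
It fails at once if a bystander is disturbed by more than 30 mm (distance of any of partbox, grease, bearing from where it was at the start of the episode above 0.03 m).
Of bush0, bush1, bush2, bush3, bush4, bush5, bush6, bush7, bush8 only 6 to 9 are there at a start; the rules pass over those that are not, and their reading is None.
At some moment in a run one of carton, tag may be knocked a few centimetres aside while the robot is not near it.
It also fails if it takes over 192 s, if anything falls off the work surface, if the arm or the gripper's body presses on something with over 40 N, if the wrist force passes 120 N, or if a joint passes its speed limit or range.

## Working session

There is one attempt and no reset: what is moved stays moved. The work goes in short steps, Python scripts to look and compute and a tool call to move; the robot and the scene stay as the last step left them, time stands still between calls to the robot, and variables do not carry over. Pictures are saved under pics/ and viewed, at most 14 in all, crops included, and the job is handed in when it is done.

Besides the shell and the picture viewer there is one more tool, called after "Request:" in YAML: its name, and indented under it one key for each argument. apply_moves: Moves the arm, as the interface text tells. Scaled input: -1 to 1 covers 5 cm each way for a shift and 90 degrees each way for a turn. Its arguments: {"type":"object","properties":{"targets":{"type":"array"}},"required":["targets"]}

```bash
mkdir -p pics; cat > h.py <<'E'
import numpy as np, cv2
from scipy.spatial.transform import Rotation as R
from workcell import ctrl
def cam(n):
    d=ctrl.get_image(n); return d['pixels'],np.array(d['camera_matrix']),np.array(d['view'])
def onz(K,V,uv,z):
    r=V[:3,:3].T@np.linalg.inv(K)@np.array([uv[0],uv[1],1.]); c=-V[:3,:3].T@V[:3,3]
    return c+r*(z-c[2])/r[2]
def proj(K,V,p):
    q=K@(V[:3,:3]@np.array(p,float)+V[:3,3]); return q[:2]/q[2]
def tri(obs):
    A=np.zeros((3,3));b=np.zeros(3)
    for K,V,uv in obs:
        r=V[:3,:3].T@np.linalg.inv(K)@np.array([uv[0],uv[1],1.]);r/=np.linalg.norm(r)
        c=-V[:3,:3].T@V[:3,3];P=np.eye(3)-np.outer(r,r);A+=P;b+=P@c
    return np.linalg.solve(A,b)
E
python3 - <<'E'
from h import *
np.set_printoptions(precision=1,suppress=True)
C={}
for n in('side','top'):
    im,K,V=cam(n);C[n]=(K,V);cv2.imwrite(f'pics/{n}0.png',im);print(n,-V[:3,:3].T@V[:3,3],K[0,0])
for l in['bin','mat','scoop','scoop_mid','carton','rail','rail_mid','tag','tag_grip','tag_saddle','partbox','grease','bearing','bush0']:
    for n in C:
        r=ctrl.pinpoint(l,n)
        print(l,n,[(np.round(d['xy']).tolist(),round(d['score'],2),onz(*C[n],d['xy'],0)[:2].round().tolist()) for d in r[:10]])
o=ctrl.get_obs();print(o['ee_pos'],o['orientation'],o['width'])
E
```

```text
side [537.3 591.7 766.6] 376.0038645710073
top [413.4  36.3 990.2] 388.31372581423346
bin side [([300.0, 239.0], 0.72, [653.0, 78.0]), ([329.0, 218.0], 0.62, [591.0, 2.0]), ([245.0, 250.0], 0.29, [778.0, 130.0])]
bin top [([342.0, 213.0], 0.62, [582.0, -6.0])]
mat side [([299.0, 228.0], 0.52, [663.0, 46.0])]
mat top [([217.0, 255.0], 0.98, [441.0, 297.0])]
scoop side [([406.0, 340.0], 0.95, [395.0, 288.0])]
scoop top [([213.0, 271.0], 0.86, [400.0, 302.0])]
scoop_mid side [([384.0, 342.0], 0.62, [439.0, 298.0])]
scoop_mid top [([473.0, 198.0], 0.69, [659.0, -342.0]), ([213.0, 251.0], 0.65, [449.0, 310.0]), ([312.0, 197.0], 0.2, [616.0, 75.0])]
carton side [([380.0, 145.0], 0.85, [475.0, -305.0]), ([308.0, 182.0], 0.59, [668.0, -114.0]), ([381.0, 342.0], 0.44, [445.0, 300.0])]
carton top [([455.0, 271.0], 0.81, [466.0, -301.0]), ([216.0, 273.0], 0.65, [396.0, 292.0])]
rail side [([328.0, 140.0], 0.7, [637.0, -299.0])]
rail top [([453.0, 203.0], 0.76, [640.0, -290.0])]
rail_mid side [([331.0, 109.0], 0.91, [649.0, -460.0]), ([307.0, 183.0], 0.59, [669.0, -109.0])]
rail_mid top [([475.0
[... 1644 characters left out ...]
 ([309.0, 183.0], 0.53, [663.0, -110.0]), ([301.0, 242.0], 0.51, [649.0, 87.0]), ([303.0, 215.0], 0.48, [661.0, 4.0]), ([300.0, 229.0], 0.44, [660.0, 48.0]), ([317.0, 210.0], 0.41, [626.0, -19.0]), ([307.0, 189.0], 0.41, [664.0, -87.0])]
bush0 top [([368.0, 185.0], 0.65, [664.0, -66.0]), ([319.0, 181.0], 0.6, [660.0, 62.0]), ([338.0, 183.0], 0.56, [660.0, 13.0]), ([343.0, 204.0], 0.55, [606.0, -7.0]), ([374.0, 199.0], 0.54, [629.0, -86.0]), ([380.0, 186.0], 0.48, [663.0, -98.0]), ([349.0, 186.0], 0.44, [657.0, -17.0]), ([306.0, 182.0], 0.41, [654.0, 97.0]), ([312.0, 196.0], 0.41, [619.0, 76.0]), ([212.0, 253.0], 0.41, [446.0, 310.0])]
[ 149.1 -607.   222.7] [ 3.1  0.4 -0. ] 87.69146550347736
```

View pics/top0.png

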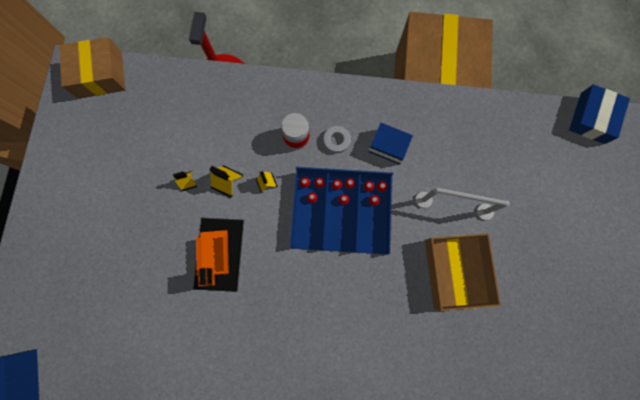

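View pics/side0.png

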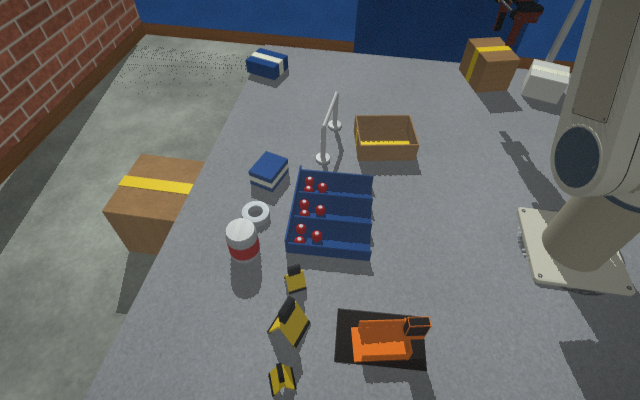

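```bash
cat > fit.py <<'E'
from h import *
from scipy.optimize import minimize
def box(x0,x1,y0,y1,z0,z1): return np.array([[x,y,z] for x in(x0,x1) for y in(y0,y1) for z in(z0,z1)],float)
def cyl(r,z0,z1,x=0,y=0): return np.array([[x+r*np.cos(a),y+r*np.sin(a),z] for a in np.linspace(0,6.28,24) for z in(z0,z1)])
M={'bin':[box(-100,100,-122,122,0,4),box(96,100,-122,122,0,55)]+[box(-100,100,y-2,y+2,0,40) for y in(-120,-40,40,120)],
'mat':[box(-90,90,-55,55,0,3)],
'scoop':[box(0,105,-34,34,0,2),box(0,2.5,-34,34,0,43),box(0,91,-34,-31.5,0,36),box(0,91,31.5,34,0,36),box(-28,12,-9,9,42,106)],
'carton':[box(-85,85,-70,70,0,60)],
'rail':[np.vstack([[6*np.cos(a),y,120+6*np.sin(a)] for a in np.linspace(0,6.28,16) for y in(-80,80)]),cyl(7,0,120,0,-80),cyl(7,0,120,0,80),cyl(22,0,5,0,-80),cyl(22,0,5,0,80)],
'tag':[np.array([[s*a,y,z] for y in(-30,30) for a,z in((0,69),(4,69),(33.5,0),(29.5,0))]) for s in(1,-1)]+[box(-7,7,-20,20,66,105)]}
def render(parts,K,V,p,z,S=4):
    m=np.zeros((400*S,640*S),np.uint8);c,s=np.cos(p[2]),np.sin(p[2])
    for P in parts:
        Q=np.c_[P[:,0]*c-P[:,1]*s+p[0],P[:,0]*s+P[:,1]*c+p[1],P[:,2]+z]
        q=(K@(V[:3,:3]@Q.T+V[:3,3:])); q=(q[:2]/q[2]).T*S+S/2-.5
        cv2.fillConvexPoly(m,cv2.convexHull((q*16).astype(np.int32)),255,cv2.LINE_AA,4)
    return cv2.resize(m,(640,400),interpolation=cv2.INTER_AREA)/255.
def fit(parts,views,p0,z=0):
    # views: list of K,V,mask ; cost = blurred difference
    G=lambda a:cv2.GaussianBlur(np.asarray(a,float),(0,0),1.0)
    T=[G(m) for _,_,m in views]; A=sum(m.sum() for *_,m in views)
    f=lambda p:sum(((G(render(parts,K,V,p,z))-t)**2).sum() for (K,V,_),t in zip(views,T))/A
    best=None
    for sc in(1,.3):
        x=np.array(p0 if best is None else best.x,float)
        sx=np.vstack([x]+[x+sc*np.array(d) for d in((12,0,0),(0,12,0),(0,0,.15))])
        best=minimize(f,x,method='Nelder-Mead',options=dict(initial_simplex=sx,xatol=.05,fatol=1e-5,maxfev=120))
    return best.x,best.fun
def look(name,p0,z=0,cams=('top','side'),near=70,take=True,parts=None):
    vs={}
    for n in cams:
        im,K,V=cam(n); rs=ctrl.masks_of(name,n)
        u=proj(K,V,[p0[0],p0[1],z+25]); rs=[r for r in rs if np.hypot(*(np.array(r['bbox'])[:2]/2+np.array(r['bbox'])[2:]/2-u))<near]
        if rs: vs[n]=(K,V,np.asarray(rs[0]['region'],float))
    out={'+'.join(vs):fit(parts or M[name],list(vs.values()),p0,z)} if vs else {}
    for n in vs: out[n]=fit(parts or M[name],[vs[n]],p0,z)
    return out
E
python3 - <<'E'
from fit import *
np.set_printoptions(precision=3,suppress=True)
for n,p,z in[('bin',(590,-2,0),0),('mat',(441,297,0),0),('scoop',(395,298,0.1),3),('carton',(466,-298,0.05),0),('rail',(640,-290,-.3),0)]+[('tag',p,0) for p in((640,309,0.3),(640,200,0.3),(630,402,0.3))]:
    print(n)
    for k,(x,f) in look(n,p,z,near=30 if n!='tag' else 18).items(): print('  ',k,x.round(3),round(f,4))
im=cv2.imread('pics/top0.png');s=cv2.imread('pics/side0.png')
a=cv2.resize(im[155:300,165:400],None,fx=3.2,fy=3.2,interpolation=cv2.INTER_CUBIC)[:464,:752]
cv2.imwrite('pics/c1.png',a)
E
```

```text
bin
   top+side [585.371  -4.763   0.04 ] 0.0889
   top [584.201  -3.867   0.041] 0.0892
   side [586.679  -6.039   0.043] 0.083
mat
   top+side [447.736 291.087   0.059] 1.0728
   top [445.338 289.828   0.068] 0.9681
   side [449.061 291.431   0.056] 1.1304
scoop
   top+side [398.202 293.1     0.195] 0.0111
   top [396.235 294.582   0.185] 0.0058
   side [398.924 292.762   0.195] 0.0061
carton
   top+side [ 466.616 -306.735    0.177] 0.0083
   top [ 466.012 -306.593    0.181] 0.0022
   side [ 468.231 -307.602    0.176] 0.0151
rail
   top+side [ 633.337 -293.406   -0.088] 0.0228
   top [ 632.821 -293.063   -0.089] 0.0084
   side [ 634.407 -295.338   -0.082] 0.0292
tag
   top+side [635.563 300.405  -0.343] 0.0185
   top [633.639 300.296  -0.337] 0.0055
   side [622.996 295.436   1.027] 0.1407
tag
   top+side [629.889 199.324   0.639] 1.0524
   top [645.481 191.185  -0.115] 1.4384
   side [634.15  212.585   0.393] 0.763
tag
   top+side [621.622 399.437   0.246] 1.021
   top [620.696 389.199  -0.183] 0.8432
   side [623.342 423.197   0.021] 0.8076
```

View pics/c1.png

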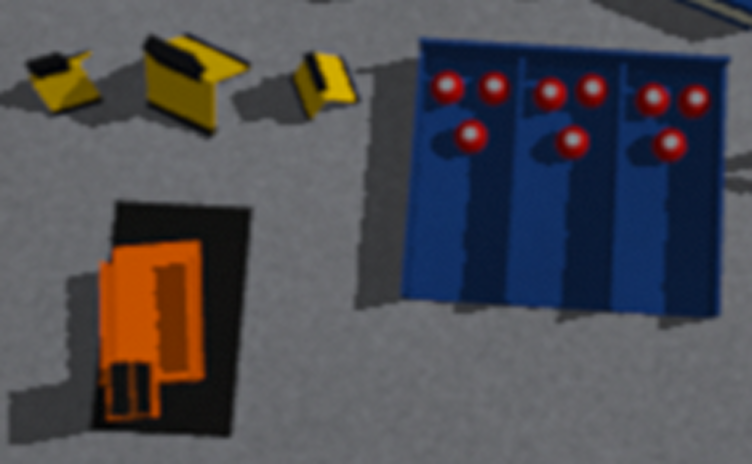

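```bash
cat > plan.py <<'E'
from h import *
def Rdown(yaw,pitch=0): # tool x along yaw, z down; pitch>0: lip (tool x) down
    return R.from_euler('z',yaw)*R.from_euler('y',pitch)*R.from_euler('x',np.pi)
def plan(wps,step=45,ang=9,jaw=1,dec=3):
    """wps: (pos,R[,step,ang]); prints calls of <=8 rows from the measured pose"""
    o=ctrl.get_obs();p=np.array(o['ee_pos']);r=R.from_rotvec(o['orientation']);rows=[]
    for w in wps:
        P,Q=np.array(w[0],float),w[1];st=w[2] if len(w)>2 else step;an=w[3] if len(w)>3 else ang
        n=max(1,int(np.ceil(np.linalg.norm(P-p)/st)),int(np.ceil(np.degrees((r.inv()*Q).magnitude())/an)))
        for k in range(n):
            tp=p+(P-p)/(n-k); rv=(r.inv()*Q).as_rotvec()/(n-k)
            a=(r.inv().apply(tp-p)/50).round(dec); b=(rv/(np.pi/2)).round(dec)
            p=p+r.apply(a*50); r=r*R.from_rotvec(b*np.pi/2)
            rows.append([jaw,a.tolist(),b.tolist()])
    for i in range(0,len(rows),8): print(str(rows[i:i+8]).replace(' ','').replace('-0.0,','0,').replace('-0.0]','0]'))
    print('end',p.round(1))
E
python3 - <<'E'
from fit import *
from plan import *
np.set_printoptions(precision=3,suppress=True)
out=[]
for n in('top','side'):
    im,K,V=cam(n);h=cv2.cvtColor(im,cv2.COLOR_BGR2HSV)
    m=((h[...,0]>100)&(h[...,0]<128)&(h[...,1]>130)&(h[...,2]>20)).astype(np.uint8)
    u=proj(K,V,[585,-5,20]).astype(int)
    l,lab,st,ce=cv2.connectedComponentsWithStats(m)
    i=min((i for i in range(1,l) if st[i,4]>1500),key=lambda i:np.hypot(*(ce[i]-u)))
    c,_=cv2.findContours((lab==i).astype(np.uint8),cv2.RETR_EXTERNAL,cv2.CHAIN_APPROX_NONE)
    mm=np.zeros((400,640));cv2.drawContours(mm,c,-1,1,-1);out.append((K,V,mm))
    print(n,st[i],fit(M['bin'],[out[-1]],(585,-5,.04)))
print(fit(M['bin'],out,(585,-5,.04)))
s=np.array([398,293.2]);y=.192;g=s-8*np.array([np.cos(y),np.sin(y)]);print(g)
plan([([420,-330,240],Rdown(.2)),([520,0,240],Rdown(.2)),([*g,200],Rdown(y)),([*g,63],Rdown(y),25)])
E
```

```text
top [ 290  167  103   87 6967] (array([583.566,  -2.366,   0.042]), np.float64(0.004354632639321195))
side [ 285  166   87   94 4773] (array([586.597,  -7.252,   0.054]), np.float64(0.03172171413864806))
(array([584.879,  -3.795,   0.046]), np.float64(0.021821479712289885))
[390.147 291.673]
[[1,[0.731,-0.454,-0.039],[0.0,0.0,0.003]],[1,[0.729,-0.458,-0.038],[0.0,0.0,0.003]],[1,[0.727,-0.461,-0.039],[0.0,0.0,0.003]],[1,[0.725,-0.464,-0.038],[0.0,0.0,0.003]],[1,[0.723,-0.468,-0.039],[0.0,0.0,0.003]],[1,[0.721,-0.471,-0.038],[0.0,0.0,0.003]],[1,[0.719,-0.475,-0.039],[0.0,0.0,0.003]],[1,[0.716,-0.478,-0.038],[0.0,0.0,0.002]]]
[[1,[0.715,-0.48,-0.039],[0.0,0.0,0.003]],[1,[0.409,-0.759,0.0],[0.0,0.0,0]],[1,[0.409,-0.759,0.0],[0.0,0.0,0]],[1,[0.409,-0.759,0.0],[0.0,0.0,0]],[1,[0.409,-0.759,0.0],[0.0,0.0,0]],[1,[0.409,-0.759,0.0],[0.0,0.0,0]],[1,[0.409,-0.759,0.0],[0.0,0.0,0]],[1,[0.408,-0.759,0.0],[0.0,0.0,0]]]
[[1,[0.409,-0.758,0.0],[0.0,0.0,0]],[1,[-0.173,-0.779,0.1],[0.0,0.0,0.001]],[1,[-0.175,-0.779,0.1],[0.0,0.0,0.001]],[1,[-0.176,-0.779,0.1],[0.0,0.0,0.001]],[1,[-0.177,-0.778,0.1],[0.0,0.0,0.0]],[1,[-0.177,-0.778,0.1],[0.0,0.0,0.001]],[1,[-0.178,-0.778,0.1],[0.0,0.0,0.0]],[1,[-0.178,-0.778,0.1],[0.0,0.0,0.001]]]
[[1,[-0.18,-0.779,0.1],[0.0,0.0,0.0]],[1,[0.0,0.0,0.457],[0.0,0.0,0.0]],[1,[0.0,0.0,0.457],[0.0,0.0,0.0]],[1,[0.0,0.0,0.457],[0.0,0.0,0.0]],[1,[0.0,0.0,0.456],[0.0,0.0,0.0]],[1,[0.0,0.0,0.457],[0.0,0.0,0.0]],[1,[0.0,0.0,0.456],[0.0,0.0,0.0]]]
end [390.1 291.7  63. ]
```

The top view shows nine red bushes, three in each bay, at pixels (305..386, 182..200). Three things could be taken for the tag, at top pixels (183,180), (224,179) and (265,181). Only (224,179) fits the 60x67x105 model, with a cost of 0.006 against about 1 for the others, so I choose that one, and the crop agrees. There is only one scoop, at (213,260).

Request:
apply_moves:
  targets:
    - [1, [0.73, -0.46, -0.04], [0, 0, 0.003]]
    - [1, [0.73, -0.46, -0.04], [0, 0, 0.003]]
    - [1, [0.73, -0.46, -0.04], [0, 0, 0.003]]
    - [1, [0.72, -0.46, -0.04], [0, 0, 0.003]]
    - [1, [0.72, -0.47, -0.04], [0, 0, 0.003]]
    - [1, [0.72, -0.47, -0.04], [0, 0, 0.003]]
    - [1, [0.72, -0.48, -0.04], [0, 0, 0.003]]
    - [1, [0.72, -0.48, -0.04], [0, 0, 0.003]]

```text
t: 4.2
ee_pos: [390.7, -359.2, 238.9]
orientation: [3.125, 0.318, 0.0]
ft_force: [0.2, -0.1, 0.6]
width: 87.9
grasp_force: 0.0
```

Request:
apply_moves:
  targets:
    - [1, [0.72, -0.48, -0.04], [0, 0, 0]]
    - [1, [0.41, -0.76, 0], [0, 0, 0]]
    - [1, [0.41, -0.76, 0], [0, 0, 0]]
    - [1, [0.41, -0.76, 0], [0, 0, 0]]
    - [1, [0.41, -0.76, 0], [0, 0, 0]]
    - [1, [0.41, -0.76, 0], [0, 0, 0]]
    - [1, [0.41, -0.76, 0], [0, 0, 0]]
    - [1, [0.41, -0.76, 0], [0, 0, 0]]

```text
t: 5.2
ee_pos: [507.4, -38.6, 240.9]
orientation: [3.125, 0.319, 0.001]
ft_force: [0.9, -0.6, -0.2]
width: 87.7
grasp_force: 0.0
```

Request:
apply_moves:
  targets:
    - [1, [0.41, -0.76, 0], [0, 0, 0]]
    - [1, [-0.17, -0.78, 0], [0, 0, 0]]
    - [1, [-0.17, -0.78, 0], [0, 0, 0]]
    - [1, [-0.17, -0.78, 0], [0, 0, 0]]
    - [1, [-0.18, -0.78, 0], [0, 0, 0]]
    - [1, [-0.18, -0.78, 0], [0, 0, 0]]
    - [1, [-0.18, -0.78, 0], [0, 0, 0]]
    - [1, [-0.18, -0.78, 0], [0, 0, 0]]

```text
t: 6.2
ee_pos: [403.6, 257.6, 241.0]
orientation: [-3.125, -0.318, -0.001]
ft_force: [0.3, 0.2, 0.0]
width: 87.9
grasp_force: 0.0
```

```bash
python3 - <<'E'
from plan import *
o=ctrl.get_obs();print(o['ee_pos'],o['orientation'],o['qpos'],o['t'])
y=.192;g=[390.1,291.7]
plan([([*g,180],Rdown(y)),([*g,63],Rdown(y),25)])
E
```

```text
[403.63125087 257.55516321 240.96308773] [-3.12510395e+00 -3.18336728e-01 -9.61994560e-04] [5.43088578e-01 1.82485825e-01 1.92768867e+00 2.87692103e-05
 1.03072903e+00 1.91084169e+00] 6.2
[[1,[-0.064,-0.362,0.61],[0,0,0.004]],[1,[-0.066,-0.361,0.609],[0,0,0.003]],[1,[0,0.0,0.468],[0,0,0.0]],[1,[0,0.0,0.468],[0,0,0.0]],[1,[-0.001,0.0,0.468],[0,0,0.0]],[1,[0,0.0,0.468],[0,0,0.0]],[1,[-0.001,0.001,0.468],[0,0,0.0]]]
end [390.1 291.7  63. ]
```

Request:
apply_moves:
  targets:
    - [1, [-0.06, -0.3, 0.6], [0, 0, 0.004]]
    - [1, [-0.06, -0.3, 0.6], [0, 0, 0.003]]
    - [1, [0, 0, 0], [0, 0, 0]]
    - [1, [0, 0, 0], [0, 0, 0]]

```text
t: 6.7
ee_pos: [392.9, 284.5, 181.5]
orientation: [-3.127, -0.302, -0.001]
ft_force: [0.6, 0.7, 0.5]
width: 87.7
grasp_force: 0.0
```

```bash
python3 - <<'E'
from plan import *
y=.192;g=[390.1,291.7]
plan([([*g,63],Rdown(y),25)])
E
```

```text
[[1,[-0.006,-0.03,0.474],[0,0,0.0]],[1,[-0.006,-0.03,0.474],[0,0,0.0]],[1,[-0.006,-0.03,0.474],[0,0,0.0]],[1,[-0.006,-0.03,0.474],[0,0,0.0]],[1,[-0.005,-0.031,0.474],[0,0,0.0]]]
end [390.1 291.7  63. ]
```

Request:
apply_moves:
  targets:
    - [1, [-0.006, -0.03, 0.474], [0, 0, 0]]
    - [1, [-0.006, -0.03, 0.474], [0, 0, 0]]
    - [1, [-0.006, -0.03, 0.474], [0, 0, 0]]
    - [1, [-0.006, -0.03, 0.474], [0, 0, 0]]
    - [1, [-0.006, -0.03, 0.474], [0, 0, 0]]
    - [1, [0, 0, 0], [0, 0, 0]]

```text
t: 7.45
ee_pos: [389.7, 291.1, 62.2]
orientation: [3.127, 0.3, -0.001]
ft_force: [-0.5, 0.0, 0.4]
width: 87.7
grasp_force: 0.0
```

Request:
apply_moves:
  targets:
    - [-1, [0, 0, 0], [0, 0, 0]]
    - [-1, [0, 0, 0], [0, 0, 0]]
    - [-1, [0, 0, 0], [0, 0, 0]]
    - [-1, [0, 0, 0], [0, 0, 0]]
    - [-1, [0, 0, 0], [0, 0, 0]]
    - [-1, [0, 0, 0], [0, 0, 0]]
    - [-1, [0, 0, 0], [0, 0, 0]]
    - [-1, [0, 0, 0], [0, 0, 0]]

```text
t: 8.45
ee_pos: [389.3, 291.6, 62.0]
orientation: [3.127, 0.301, -0.001]
ft_force: [-1.0, 0.4, -1.8]
width: 18.0
grasp_force: 30.0
```

Request:
apply_moves:
  targets:
    - [-1, [0, 0, -0.4], [0, 0, 0]]
    - [-1, [0, 0, -0.5], [0, 0, 0]]
    - [-1, [0, 0, -0.6], [0, 0, 0]]
    - [-1, [0, 0, -0.5], [0, 0, 0]]
    - [-1, [0, 0, 0], [0, 0, 0]]
    - [-1, [0, 0, 0], [0, 0, 0]]

```text
t: 9.2
ee_pos: [388.8, 291.2, 161.3]
orientation: [3.126, 0.301, -0.002]
ft_force: [0.0, 0.1, -2.0]
width: 17.8
grasp_force: 30.0
```

```bash
python3 - <<'E'
from fit import *
o=ctrl.get_obs();p=np.array(o['ee_pos']);print(p,R.from_rotvec(o['orientation']).as_matrix().round(3))
for z in (p[2]-63+3,):
  print(z)
  for k,(x,f) in look('scoop',(p[0]+8,p[1]+1.6,.19),z).items(): print(k,x.round(3),round(f,4))
for n in('top','side'):
    im,K,V=cam(n);
    if n=='side': cv2.imwrite('pics/s1.png',im[150:400,200:560])
E
```

```text
[388.84576123 291.21671559 161.25168081] [[ 0.982  0.191 -0.001]
 [ 0.191 -0.982 -0.001]
 [-0.001  0.001 -1.   ]]
101.25168080517807
side [4.00671e+02 2.89804e+02 2.22000e-01] 0.1661
```

View pics/s1.png

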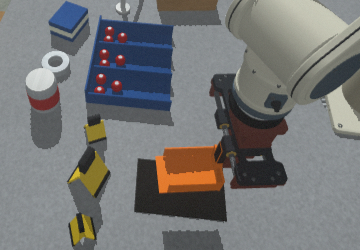

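```bash
cat > sc.py <<'E'
from plan import *
B=np.array([585.,-5.,.044])
def spose(base,x,y,z,yaw,pitch,pt=(105,0,0)):
    """scoop point pt at base-frame (x,y), world z; returns TCP pose. base=(X,Y,yaw)"""
    Rb=R.from_euler('z',base[2]); Rs=R.from_euler('z',yaw)*R.from_euler('y',pitch)
    q=Rb.apply([x,y,0])+[base[0],base[1],z]
    return q+Rs.apply(np.array([-8,0,59.])-pt), Rdown(yaw,pitch)
def lip(x,y,z,deg=2,pt=(105,0,0)): return spose(B,x,y,z,B[2],np.radians(deg),pt)
def where(pt=(105,0,0)):
    o=ctrl.get_obs();r=R.from_rotvec(o['orientation']);s=r*R.from_euler('x',np.pi).inv()
    w=np.array(o['ee_pos'])-s.apply(np.array([-8,0,59.])-pt)
    b=R.from_euler('z',-B[2]).apply(w-[B[0],B[1],0]);e=s.as_euler('zyx')
    print('lip in bin',b.round(1),'yaw',e[0].round(3),'pitch',np.degrees(e[1]).round(1),'roll',np.degrees(e[2]).round(1),'F',np.round(o['ft_force'],1),'t',o['t'])
E
python3 - <<'E'
from sc import *
plan([lip(-20,80,90),(*lip(-20,80,46),22),(*lip(-20,80,25),7)],jaw=-1)
E
```

```text
[[-1,[0.06,0.766,0.029],[0.0,-0.004,0.016]],[-1,[0.08,0.765,0.028],[0.0,-0.003,0.016]],[-1,[0.099,0.762,0.028],[0.001,-0.004,0.016]],[-1,[0.118,0.76,0.026],[0.0,-0.003,0.015]],[-1,[0.136,0.757,0.026],[0.001,-0.004,0.016]],[-1,[0.156,0.753,0.023],[0.0,-0.003,0.015]],[-1,[0.01,0,0.293],[0.0,0,0.0]],[-1,[0.01,0,0.293],[0.0,0,0.0]]]
[[-1,[0.01,0,0.294],[0.0,0,0.0]],[-1,[0.005,0,0.14],[0.0,0,0.0]],[-1,[0.005,0,0.14],[0.0,0,0.0]],[-1,[0.004,0,0.139],[0.0,0,0.0]]]
end [450.7  69.2  87.9]
```

Request:
apply_moves:
  targets:
    - [-1, [0.06, 0.766, 0.029], [0, -0.004, 0.016]]
    - [-1, [0.08, 0.765, 0.028], [0, -0.003, 0.016]]
    - [-1, [0.1, 0.762, 0.028], [0, -0.004, 0.016]]
    - [-1, [0.118, 0.76, 0.026], [0, -0.003, 0.015]]
    - [-1, [0.136, 0.757, 0.026], [0, -0.004, 0.016]]
    - [-1, [0.156, 0.753, 0.023], [0, -0.003, 0.015]]
    - [-1, [0.01, 0, 0.293], [0, 0, 0]]
    - [-1, [0.01, 0, 0.293], [0, 0, 0]]

```text
t: 10.5
ee_pos: [450.8, 69.4, 123.5]
orientation: [3.137, 0.069, -0.052]
ft_force: [-0.9, 0.9, -1.7]
width: 18.0
grasp_force: 30.0
```

Request:
apply_moves:
  targets:
    - [-1, [0.01, 0, 0.294], [0, 0, 0]]
    - [-1, [0, 0, 0], [0, 0, 0]]
    - [-1, [0, 0, 0], [0, 0, 0]]

```text
t: 10.88
ee_pos: [451.1, 69.8, 109.7]
orientation: [3.137, 0.071, -0.052]
ft_force: [-0.5, 0.4, -2.7]
width: 17.6
grasp_force: 30.0
```

```bash
python3 - <<'E'
from sc import *
where()
plan([(*lip(-20,80,4.8),7),(*lip(60,80,4.8),12),(*lip(85,80,4.8),8)],jaw=-1)
for n in('top',):
    im,K,V=cam(n);cv2.imwrite('pics/t2.png',cv2.resize(im[155:275,200:400],None,fx=4,fy=4,interpolation=cv2.INTER_CUBIC))
E
```

```text
lip in bin [-19.5  80.6  47. ] yaw 0.046 pitch 1.9 roll -0.2 F [-0.5  0.4 -2.7] t 10.875
[[-1,[0.003,0.002,0.14],[0.0,0,0.0]],[-1,[0.003,0.002,0.14],[0.0,0,0.0]],[-1,[0.003,0.002,0.14],[0.0,0,0.0]],[-1,[0.003,0.001,0.14],[0.001,0,0.0]],[-1,[0.004,0.002,0.14],[0.0,-0.001,0.0]],[-1,[0.003,0.002,0.139],[0.001,0,0.001]],[-1,[0.229,0,-0.008],[0,0,0]],[-1,[0.228,0,-0.008],[0,0,0]]]
[[-1,[0.229,0,-0.008],[0,0,0]],[-1,[0.228,0,-0.008],[0,0,0]],[-1,[0.229,0,-0.008],[0,0,0]],[-1,[0.228,0,-0.008],[0,0,0]],[-1,[0.229,0,-0.007],[0,0,0]],[-1,[0.125,0,-0.004],[0,0,0]],[-1,[0.125,0,-0.005],[0,0,0]],[-1,[0.125,0,-0.004],[0,0,0]]]
[[-1,[0.124,0,-0.005],[0,0,0]]]
end [555.6  73.8  67.7]
```

View pics/t2.png

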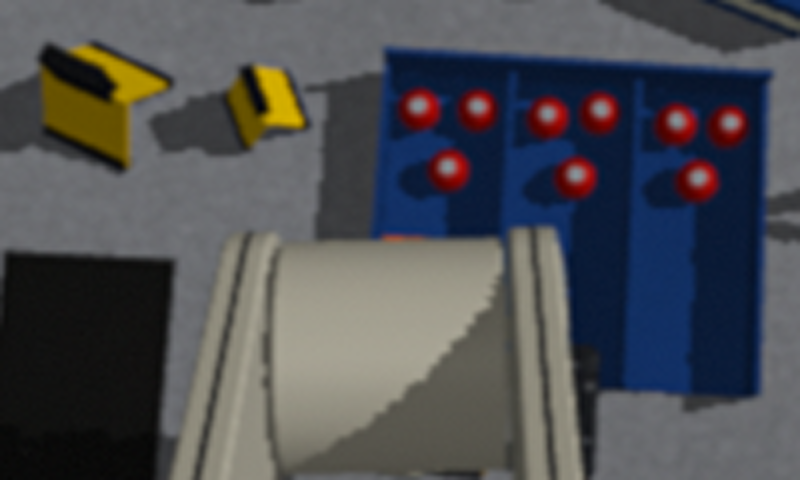

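The top crop shows the arm covering the scoop. The lip corner is at about (385-420,240) in the crop, over the left bay, and all nine bushes are untouched. I'll descend and check the force.

Request:
apply_moves:
  targets:
    - [-1, [0.003, 0.005, 0.14], [0, 0, 0]]
    - [-1, [0.003, 0.005, 0.14], [0, 0, 0]]
    - [-1, [0.003, 0, 0.14], [0, 0, 0]]
    - [-1, [0.003, 0, 0.14], [0, 0, 0]]
    - [-1, [0.003, 0, 0.14], [0, 0, 0]]
    - [-1, [0, 0, 0], [0, 0, 0]]

```text
t: 11.68
ee_pos: [450.3, 68.6, 74.1]
orientation: [3.137, 0.07, -0.053]
ft_force: [-0.2, -0.5, -1.2]
width: 18.0
grasp_force: 30.0
```

```bash
python3 - <<'E'
from sc import *
where()
im,K,V=cam('side');cv2.imwrite('pics/s2.png',cv2.resize(im[150:290,260:420],None,fx=4,fy=4,interpolation=cv2.INTER_CUBIC))
E
```

```text
lip in bin [-20.4  79.3  11.3] yaw 0.044 pitch 1.9 roll -0.2 F [-0.2 -0.5 -1.2] t 11.675
```

View pics/s2.png

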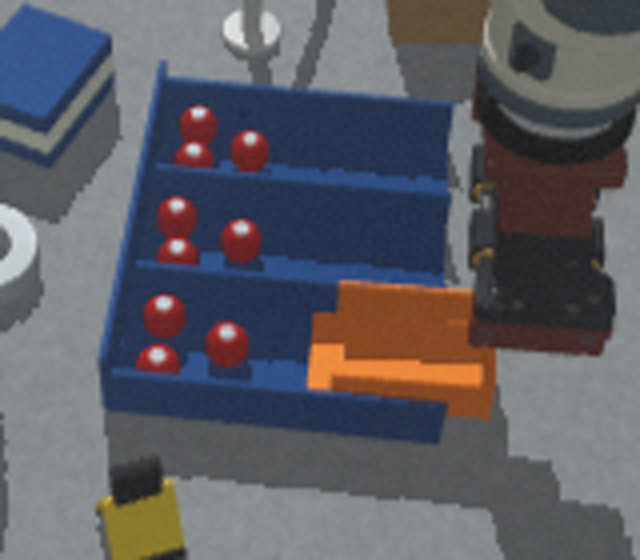

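The crop shows the scoop low in the near bay, with its lip at about (310-340,300-385), and there is no contact force, so it is between the walls. I'll run it in.

Request:
apply_moves:
  targets:
    - [-1, [0.003, 0, 0.12], [0, 0, 0]]
    - [-1, [0.22, -0.01, -0.008], [0, 0, 0]]
    - [-1, [0.22, 0, -0.008], [0, 0, 0]]
    - [-1, [0.22, 0, -0.008], [0, 0, 0]]
    - [-1, [0.22, 0, -0.008], [0, 0, 0]]
    - [-1, [0.22, 0, -0.008], [0, 0, 0]]
    - [-1, [0, 0, 0], [0, 0, 0]]

```text
t: 12.6
ee_pos: [506.8, 71.7, 69.0]
orientation: [3.137, 0.07, -0.05]
ft_force: [-1.1, 0.6, -2.1]
width: 17.9
grasp_force: 30.0
```

Request:
apply_moves:
  targets:
    - [-1, [0.16, 0, -0.006], [0, 0, 0]]
    - [-1, [0.16, 0, -0.006], [0, 0, 0]]
    - [-1, [0.16, 0, -0.006], [0, 0, 0]]
    - [-1, [0.16, 0, -0.006], [0, 0, 0]]
    - [-1, [0.16, 0, -0.006], [0, 0, 0]]
    - [-1, [0, 0, 0], [0, 0, 0]]

```text
t: 13.35
ee_pos: [546.4, 73.4, 69.0]
orientation: [3.137, 0.07, -0.051]
ft_force: [-0.6, 0.0, -2.4]
width: 17.8
grasp_force: 30.0
```

```bash
python3 - <<'E'
from sc import *
where()
im,K,V=cam('side');cv2.imwrite('pics/s3.png',cv2.resize(im[150:290,260:420],None,fx=4,fy=4,interpolation=cv2.INTER_CUBIC))
E
```

```text
lip in bin [75.9 79.9  6.4] yaw 0.044 pitch 1.8 roll -0.2 F [-0.6  0.  -2.4] t 13.35
```

View pics/s3.png

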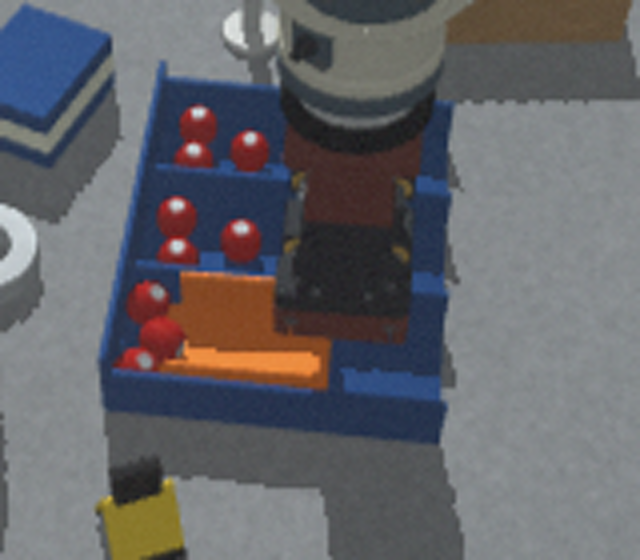

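The bushes have gathered at the back wall, at about (125-180,290-365). The lip rides 2 mm high, so I'll lower it and push on.

Request:
apply_moves:
  targets:
    - [-1, [-0.1, 0, 0.04], [0, 0, 0]]
    - [-1, [0.12, 0, -0.004], [0, 0, 0]]
    - [-1, [0.12, 0, -0.004], [0, 0, 0]]
    - [-1, [0.1, 0, -0.003], [0, 0, 0]]
    - [-1, [0.08, 0, 0], [0, 0, 0]]
    - [-1, [0, 0, 0], [0, 0, 0]]

```text
t: 14.15
ee_pos: [555.8, 73.8, 67.1]
orientation: [3.136, 0.071, -0.071]
ft_force: [-20.6, 0.2, 16.8]
width: 17.7
grasp_force: 30.0
```

```bash
python3 - <<'E'
from sc import *
where()
im,K,V=cam('side');cv2.imwrite('pics/s4.png',cv2.resize(im[150:290,260:420],None,fx=4,fy=4,interpolation=cv2.INTER_CUBIC))
for n in('side','top'):
    im,K,V=cam(n);print(n,[(np.round(d['xy']).tolist(),round(d['score'],2),onz(K,V,d['xy'],19)[:2].round().tolist()) for d in ctrl.pinpoint('bush0',n)[:12]])
E
```

```text
lip in bin [84.5 79.9  3. ] yaw 0.045 pitch 2.6 roll -0.3 F [-20.6   0.2  16.8] t 14.15
side [([309.0, 183.0], 0.65, [662.0, -93.0]), ([297.0, 226.0], 0.64, [666.0, 53.0]), ([306.0, 205.0], 0.63, [655.0, -17.0]), ([293.0, 241.0], 0.61, [665.0, 100.0]), ([310.0, 192.0], 0.57, [653.0, -63.0]), ([304.0, 235.0], 0.49, [643.0, 78.0]), ([320.0, 210.0], 0.47, [615.0, -5.0]), ([323.0, 189.0], 0.43, [621.0, -79.0]), ([304.0, 215.0], 0.37, [654.0, 16.0]), ([243.0, 253.0], 0.19, [773.0, 150.0])]
top [([364.0, 184.0], 0.62, [659.0, -55.0]), ([377.0, 198.0], 0.62, [626.0, -91.0]), ([384.0, 184.0], 0.53, [667.0, -104.0]), ([346.0, 183.0], 0.41, [658.0, -8.0])]
```

View pics/s4.png

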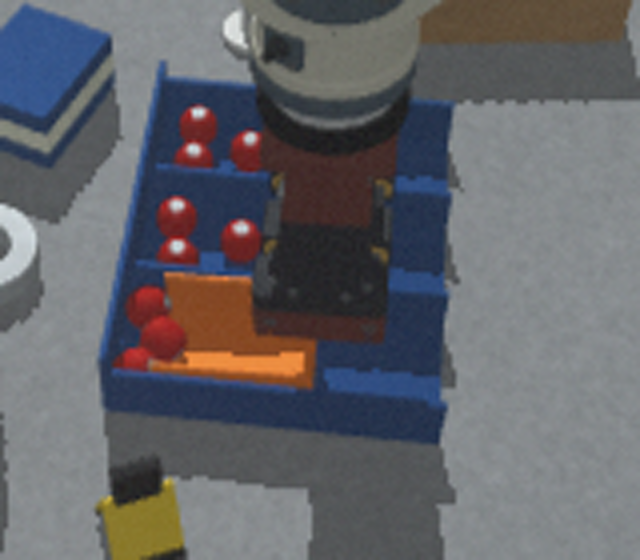

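The bushes are jammed: the front one wedges the two rear ones apart, at about (150,305), (165,337) and (135,360). I'll tip the front bush back into the tray first, then go in for the rear pair.

```bash
python3 - <<'E'
from sc import *
O=(0,0,0)
plan([(*lip(-27,80,7,0,O),8,4),(*lip(-30,80,7,-16,O),8,4),(*lip(-60,80,7,-18,O),10,4)],jaw=-1)
E
```

```text
[[-1,[-0.151,0.001,0.018],[0.001,0.01,0.0]],[-1,[-0.152,0.001,0.016],[0.001,0.011,0.0]],[-1,[-0.095,0.0,0.022],[0,0.044,0.0]],[-1,[-0.096,0.0,0.016],[0,0.045,0.0]],[-1,[-0.097,0.0,0.009],[0,0.044,0.0]],[-1,[-0.097,0.0,0.002],[-0.001,0.045,0.0]],[-1,[-0.154,0.0,-0.04],[0.0,0.005,0.0]],[-1,[-0.154,0.0,-0.041],[0.0,0.006,0.0]]]
[[-1,[-0.154,0.0,-0.043],[0.0,0.005,0.0]],[-1,[-0.154,0.0,-0.043],[0.0,0.006,0.0]]]
end [495.7  71.1  60.6]
```

Request:
apply_moves:
  targets:
    - [-1, [-0.15, 0, 0.016], [0, 0.01, 0]]
    - [-1, [-0.15, 0, 0.016], [0, 0.01, 0]]
    - [-1, [-0.096, 0, 0.022], [0, 0.045, 0]]
    - [-1, [-0.096, 0, 0.016], [0, 0.045, 0]]
    - [-1, [-0.096, 0, 0.009], [0, 0.045, 0]]
    - [-1, [-0.096, 0, 0.002], [0, 0.045, 0]]
    - [-1, [-0.154, 0, -0.04], [0, 0.005, 0]]
    - [-1, [-0.154, 0, -0.041], [0, 0.005, 0]]

```text
t: 15.4
ee_pos: [511.6, 71.8, 61.2]
orientation: [-3.102, -0.069, -0.464]
ft_force: [-0.3, -0.4, -2.5]
width: 18.1
grasp_force: 30.0
```

Request:
apply_moves:
  targets:
    - [-1, [-0.154, 0, -0.043], [0, 0.005, 0]]
    - [-1, [-0.154, 0, -0.043], [0, 0.005, 0]]
    - [-1, [0, 0, 0], [0, 0, 0]]
    - [-1, [0, 0, 0], [0, 0, 0]]

```text
t: 15.9
ee_pos: [496.4, 71.2, 60.7]
orientation: [-3.098, -0.07, -0.489]
ft_force: [0.0, -0.3, -3.3]
width: 17.7
grasp_force: 30.0
```

```bash
python3 - <<'E'
from sc import *
where();where((0,0,0))
im,K,V=cam('side');cv2.imwrite('pics/s5.png',cv2.resize(im[150:290,260:420],None,fx=3,fy=3,interpolation=cv2.INTER_CUBIC))
plan([(*lip(30,80,12,0),14,5),(*lip(50,80,4.5,2.5),14,5),(*lip(84,80,4.5,2.5),12,5),(*lip(94,80,4.3,2.5),6,5)],jaw=-1)
E
```

```text
lip in bin [40.5 80.1 39.4] yaw 0.047 pitch -17.9 roll 0.7 F [ 0.  -0.3 -3.3] t 15.9
lip in bin [-59.4  79.9   7.1] yaw 0.047 pitch -17.9 roll 0.7 F [ 0.  -0.3 -3.3] t 15.9
[[-1,[0.026,0.0,-0.046],[0.0,-0.05,0.0]],[-1,[0.022,0.001,-0.047],[0.0,-0.05,0.0]],[-1,[0.018,0.0,-0.049],[0.001,-0.05,0.0]],[-1,[0.014,0.001,-0.05],[0.0,-0.05,0.0]],[-1,[0.227,0,0.026],[0.0,-0.014,0.0]],[-1,[0.227,0,0.021],[0.001,-0.013,0.0]],[-1,[0.227,0.0,-0.01],[0,0,0.0]],[-1,[0.226,0.0,-0.01],[0,0,0.0]]]
[[-1,[0.227,0.0,-0.009],[0,0,0.0]],[-1,[0.1,0.0,-0.003],[0,0,0.0]],[-1,[0.1,0.0,-0.002],[0,0,0.0]]]
end [565.2  74.2  68.2]
```

View pics/s5.png

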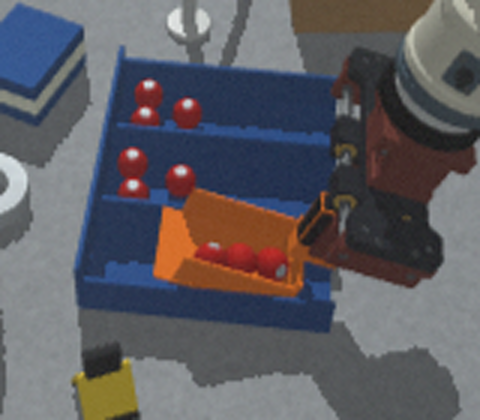

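All three bushes of this bay lie in the tray, at crop (210-275,255-265). I'll carry them to the carton after checking its pose again.

```bash
python3 - <<'E'
from sc import *
from fit import look
r=look('carton',(466.6,-306.7,.177))
for k,(x,f) in r.items(): print(k,x.round(3),round(f,4))
c=list(r.values())[0][0]
O=(0,0,0);u=np.array([np.cos(-.58),np.sin(-.58)])
C=np.array([c[0],c[1],-.58]);L=(105,0,0)
P=lambda x,z,d,pt=L:spose(C,x,0,z,-.58,np.radians(d),pt)
plan([(*lip(-60,80,40,-22,O),20,4),(*lip(-80,80,95,-22,O),30,4),(*P(-25,134,-22),32,5)],jaw=-1)
E
```

```text
top+side [ 4.6717e+02 -3.0670e+02  1.7700e-01] 0.0528
top [ 4.65839e+02 -3.06280e+02  1.79000e-01] 0.0025
side [ 4.78010e+02 -3.08071e+02  5.80000e-02] 0.1193
[[-1,[0.057,0.001,-0.308],[0.001,0.023,0.0]],[-1,[0.067,0.0,-0.307],[0.0,0.022,0.001]],[-1,[0.021,0.0,-0.585],[0.0,0.0,0]],[-1,[0.02,0.001,-0.584],[0.0,0.0,0]],[-1,[-0.244,0.523,-0.098],[-0.013,0.0,0.033]],[-1,[-0.217,0.537,-0.087],[-0.014,0.0,0.034]],[-1,[-0.187,0.549,-0.075],[-0.013,0.0,0.033]],[-1,[-0.159,0.56,-0.064],[-0.014,0.0,0.034]]]
[[-1,[-0.129,0.568,-0.051],[-0.013,0.0,0.033]],[-1,[-0.099,0.575,-0.039],[-0.014,0.0,0.034]],[-1,[-0.068,0.581,-0.027],[-0.013,0.0,0.033]],[-1,[-0.038,0.584,-0.015],[-0.014,0.0,0.034]],[-1,[-0.007,0.585,-0.002],[-0.013,0.0,0.033]],[-1,[0.024,0.584,0.01],[-0.014,0.0,0.034]],[-1,[0.055,0.582,0.023],[-0.013,0.0,0.033]]]
end [ 340.1 -223.5  146.4]
```

Request:
apply_moves:
  targets:
    - [-1, [0.06, 0, -0.308], [0, 0.023, 0]]
    - [-1, [0.066, 0, -0.307], [0, 0.022, 0]]
    - [-1, [0.021, 0, -0.585], [0, 0, 0]]
    - [-1, [0.021, 0, -0.585], [0, 0, 0]]
    - [-1, [-0.244, 0.523, -0.098], [-0.013, 0, 0.033]]
    - [-1, [-0.217, 0.537, -0.087], [-0.014, 0, 0.034]]
    - [-1, [-0.187, 0.549, -0.075], [-0.013, 0, 0.033]]
    - [-1, [-0.159, 0.56, -0.064], [-0.014, 0, 0.034]]

```text
t: 17.15
ee_pos: [423.6, -37.3, 147.0]
orientation: [3.035, -0.28, 0.59]
ft_force: [-0.4, 0.2, -1.9]
width: 17.9
grasp_force: 30.0
```

Request:
apply_moves:
  targets:
    - [-1, [-0.129, 0.568, -0.051], [-0.013, 0, 0.033]]
    - [-1, [-0.1, 0.575, -0.039], [-0.014, 0, 0.034]]
    - [-1, [-0.068, 0.581, -0.027], [-0.013, 0, 0.033]]
    - [-1, [-0.038, 0.584, -0.015], [-0.014, 0, 0.034]]
    - [-1, [-0.007, 0.585, -0.002], [-0.013, 0, 0.033]]
    - [-1, [0.024, 0.584, 0.01], [-0.014, 0, 0.034]]
    - [-1, [0.055, 0.582, 0.023], [-0.013, 0, 0.033]]
    - [-1, [0, 0, 0], [0, 0, 0]]

```text
t: 18.15
ee_pos: [339.9, -224.6, 147.2]
orientation: [2.854, -0.854, 0.556]
ft_force: [-1.0, 0.5, -2.6]
width: 17.8
grasp_force: 30.0
```

```bash
cat >> sc.py <<'E'
def pourposes(c,yaw=-.58):
    C=np.array([c[0],c[1],yaw]);return lambda x,z,d,pt=(105,0,0):spose(C,x,0,z,yaw,np.radians(d),pt)
E
python3 - <<'E'
from sc import *
from fit import look
o=ctrl.get_obs();print(o['ee_pos'],o['qpos'].round(2));where()
im,K,V=cam('side');cv2.imwrite('pics/s6.png',cv2.resize(im[40:240,300:500],None,fx=2.5,fy=2.5,interpolation=cv2.INTER_CUBIC))
P=pourposes((466.8,-306.6))
plan([(*P(-25,70,-10),30,5),(*P(-25,66,62),30,5)],jaw=-1)
E
```

```text
[ 339.86965472 -224.56577949  147.2131913 ] [-0.62  0.12  2.39  0.06  0.25  1.47]
lip in bin [-151.7 -282.9  135. ] yaw -0.617 pitch -18.3 roll -12.6 F [-1.   0.5 -2.6] t 18.15
[[-1,[-0.066,-0.002,0.251],[0.0,-0.045,0.0]],[-1,[-0.048,-0.002,0.255],[0.0,-0.044,0.0]],[-1,[-0.031,-0.002,0.258],[0.001,-0.045,0.0]],[-1,[0.178,0,-0.084],[0,-0.053,0.0]],[-1,[0.17,0,-0.098],[0,-0.053,0.0]],[-1,[0.162,0,-0.112],[0,-0.053,0.0]],[-1,[0.152,0,-0.125],[0,-0.053,0.0]],[-1,[0.141,0,-0.137],[0,-0.053,0.0]]]
[[-1,[0.129,0,-0.149],[0,-0.053,0.0]],[-1,[0.116,0,-0.159],[0,-0.054,0.0]],[-1,[0.102,0,-0.168],[0,-0.053,0.0]],[-1,[0.088,0,-0.176],[0.0,-0.054,0.0]],[-1,[0.073,0,-0.183],[0.0,-0.053,0.0]],[-1,[0.057,0,-0.188],[0.0,-0.054,0.0]],[-1,[0.041,0,-0.192],[0.0,-0.053,0.0]],[-1,[0.025,0,-0.195],[0.0,-0.054,0.0]]]
[[-1,[0.008,0,-0.197],[0.0,-0.053,0.0]],[-1,[-0.008,0,-0.196],[0.0,-0.054,0.0]]]
end [ 445.1 -292.4  193.5]
```

View pics/s6.png

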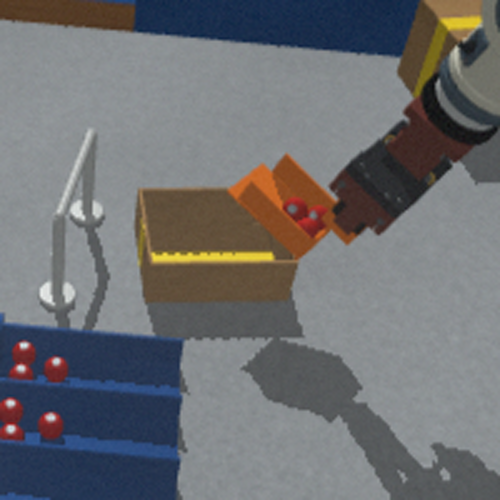

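The picture shows the three bushes held at the back of the scoop and the lip over the carton at crop (230-290,160-190). I'll pour now.

Request:
apply_moves:
  targets:
    - [-1, [-0.066, 0, 0.251], [0, -0.045, 0]]
    - [-1, [-0.048, 0, 0.255], [0, -0.045, 0]]
    - [-1, [-0.031, 0, 0.258], [0, -0.045, 0]]
    - [-1, [0.178, 0, -0.084], [0, -0.053, 0]]
    - [-1, [0.17, 0, -0.098], [0, -0.053, 0]]
    - [-1, [0.162, 0, -0.112], [0, -0.053, 0]]
    - [-1, [0.152, 0, -0.125], [0, -0.053, 0]]
    - [-1, [0.141, 0, -0.137], [0, -0.053, 0]]

```text
t: 19.2
ee_pos: [378.9, -247.6, 136.9]
orientation: [-2.926, 0.868, 0.362]
ft_force: [0.9, 0.2, -2.8]
width: 18.2
grasp_force: 30.0
```

Request:
apply_moves:
  targets:
    - [-1, [0.129, 0, -0.149], [0, -0.053, 0]]
    - [-1, [0.116, 0, -0.159], [0, -0.053, 0]]
    - [-1, [0.102, 0, -0.168], [0, -0.053, 0]]
    - [-1, [0.088, 0, -0.176], [0, -0.053, 0]]
    - [-1, [0.073, 0, -0.183], [0, -0.053, 0]]
    - [-1, [0.057, 0, -0.188], [0, -0.053, 0]]
    - [-1, [0.041, 0, -0.192], [0, -0.053, 0]]
    - [-1, [0.025, 0, -0.195], [0, -0.053, 0]]

```text
t: 20.2
ee_pos: [432.9, -282.7, 181.8]
orientation: [-2.51, 0.746, 1.23]
ft_force: [0.1, 0.2, -2.3]
width: 17.6
grasp_force: 30.0
```

Request:
apply_moves:
  targets:
    - [-1, [0.008, 0, -0.197], [0, -0.053, 0]]
    - [-1, [-0.008, 0, -0.196], [0, -0.053, 0]]
    - [-1, [0, 0, 0], [0, 0, 0]]
    - [-1, [0, 0, 0], [0, 0, 0]]
    - [-1, [0, 0, 0], [0, 0, 0]]
    - [-1, [0, 0, 0], [0, 0, 0]]

```text
t: 20.95
ee_pos: [445.3, -291.8, 194.0]
orientation: [-2.371, 0.707, 1.414]
ft_force: [-0.4, 0.4, -1.9]
width: 18.0
grasp_force: 30.0
```

```bash
sed -i "s/as_euler('zyx')/as_euler('ZYX')/" sc.py; python3 - <<'E'
from sc import *
o=ctrl.get_obs();print(o['ee_pos'],o['qpos'].round(2));where()
P=pourposes((466.8,-306.6))
for n in('side','top'):
    im,K,V=cam(n);print(n,[(np.round(d['xy']).tolist(),round(d['score'],2)) for d in ctrl.pinpoint('bush0',n)[:12]])
plan([(*P(-30,110,5),30,9),(*P(-25,134,0),32,9),(*lip(-22,0,100,2),40,9),(*lip(-22,0,50),25)],jaw=-1)
E
```

```text
[ 445.26997231 -291.79322116  194.04722507] [-0.59  0.89  1.25 -0.02  2.08  1.56]
lip in bin [-150.8 -281.6   66.6] yaw -0.581 pitch 61.6 roll -0.2 F [-0.4  0.4 -1.9] t 20.95
side [([319.0, 210.0], 0.62), ([308.0, 184.0], 0.59), ([362.0, 132.0], 0.51), ([369.0, 132.0], 0.48), ([302.0, 204.0], 0.47), ([366.0, 137.0], 0.45), ([302.0, 216.0], 0.39), ([309.0, 192.0], 0.37), ([404.0, 123.0], 0.37)]
top [([470.0, 241.0], 0.69), ([382.0, 186.0], 0.62), ([347.0, 186.0], 0.56), ([374.0, 201.0], 0.56), ([369.0, 185.0], 0.55), ([457.0, 248.0], 0.54), ([475.0, 253.0], 0.51), ([341.0, 204.0], 0.49), ([335.0, 183.0], 0.46)]
[[-1,[-0.113,0.001,0.3],[0.0,0.09,0.0]],[-1,[-0.154,0.001,0.282],[0.0,0.09,0.0]],[-1,[-0.193,0.001,0.257],[0.0,0.09,0.0]],[-1,[-0.227,0.001,0.227],[0.0,0.09,0.0]],[-1,[-0.257,0.0,0.193],[0.0,0.09,0.0]],[-1,[-0.281,0.001,0.155],[0.001,0.09,0.0]],[-1,[-0.3,0.001,0.114],[0.0,0.089,0.001]],[-1,[-0.037,0,-0.286],[0.0,0.056,0]]]
[[-1,[-0.104,-0.684,0.086],[-0.001,-0.003,-0.057]],[-1,[-0.042,-0.691,0.085],[-0.001,-0.003,-0.057]],[-1,[0.02,-0.692,0.084],[-0.001,-0.003,-0.057]],[-1,[0.082,-0.687,0.083],[-0.001,-0.003,-0.057]],[-1,[0.144,-0.677,0.081],[-0.001,-0.003,-0.057]],[-1,[0.205,-0.662,0.079],[-0.001,-0.003,-0.056]],[-1,[0.262,-0.642,0.077],[-0.001,-0.004,-0.057]],[-1,[0.012,0,0.333],[0.0,0.0,0.0]]]
[[-1,[0.012,0,0.333],[0.0,0.0,0.0]],[-1,[0.012,0,0.334],[0.0,0.0,0.0]]]
end [452.3 -10.9 112.9]
```

Request:
apply_moves:
  targets:
    - [-1, [-0.113, 0, 0.3], [0, 0.09, 0]]
    - [-1, [-0.154, 0, 0.282], [0, 0.09, 0]]
    - [-1, [-0.193, 0, 0.257], [0, 0.09, 0]]
    - [-1, [-0.227, 0, 0.227], [0, 0.09, 0]]
    - [-1, [-0.257, 0, 0.193], [0, 0.09, 0]]
    - [-1, [-0.281, 0, 0.155], [0, 0.09, 0]]
    - [-1, [-0.3, 0, 0.114], [0, 0.09, 0]]
    - [-1, [-0.037, 0, -0.286], [0, 0.056, 0]]

```text
t: 22.15
ee_pos: [348.8, -228.9, 192.4]
orientation: [3.01, -0.896, 0.001]
ft_force: [0.4, 0.3, -2.0]
width: 17.5
grasp_force: 30.0
```

Request:
apply_moves:
  targets:
    - [-1, [-0.104, -0.684, 0.086], [0, -0.003, -0.057]]
    - [-1, [-0.042, -0.691, 0.085], [0, -0.003, -0.057]]
    - [-1, [0.02, -0.692, 0.084], [0, -0.003, -0.057]]
    - [-1, [0.082, -0.687, 0.083], [0, -0.003, -0.057]]
    - [-1, [0.144, -0.677, 0.081], [0, -0.003, -0.057]]
    - [-1, [0.205, -0.662, 0.079], [0, -0.003, -0.057]]
    - [-1, [0.262, -0.642, 0.077], [0, -0.003, -0.057]]
    - [-1, [0.012, 0, 0.3], [0, 0, 0]]

```text
t: 23.15
ee_pos: [453.4, -8.6, 149.0]
orientation: [-3.133, -0.08, 0.045]
ft_force: [-0.2, 0.4, -2.0]
width: 18.4
grasp_force: 30.0
```

Request:
apply_moves:
  targets:
    - [-1, [0.012, 0, 0.3], [0, 0, 0]]
    - [-1, [0.012, 0, 0.3], [0, 0, 0]]
    - [-1, [0, 0, 0], [0, 0, 0]]

```text
t: 23.52
ee_pos: [451.0, -10.4, 117.1]
orientation: [-3.133, -0.073, 0.053]
ft_force: [-0.6, 0.6, -1.8]
width: 18.2
grasp_force: 30.0
```

```bash
python3 - <<'E'
from sc import *
where()
plan([(*lip(-25,0,44),7),(*lip(-23,0,3.6,2.2),10),(*lip(50,0,3.6,2.2),12),(*lip(86,0,3.6,2.2),9)],jaw=-1)
E
```

```text
lip in bin [-23.2   1.3  54.4] yaw 0.047 pitch 1.9 roll 0.5 F [-0.6  0.6 -1.8] t 23.525
[[-1,[-0.014,0.006,0.103],[-0.003,0,0.001]],[-1,[-0.014,0.005,0.103],[-0.002,-0.001,0.001]],[-1,[0.014,0.0,0.16],[0,0,0]],[-1,[0.015,0.0,0.16],[0,0,0]],[-1,[0.014,0.0,0.159],[0,-0.001,0]],[-1,[0.015,0.0,0.159],[0,0,0]],[-1,[0.015,0.0,0.16],[0,-0.001,0]],[-1,[0.208,0,-0.008],[0,0.0,0]]]
[[-1,[0.208,0,-0.008],[0,0.0,0]],[-1,[0.209,0,-0.008],[0,0.0,0]],[-1,[0.208,0,-0.008],[0,0.0,0]],[-1,[0.209,0,-0.008],[0,0.0,0]],[-1,[0.208,0,-0.008],[0,0.0,0]],[-1,[0.209,0,-0.008],[0,0.0,0]],[-1,[0.18,0,-0.007],[0,0.0,0]],[-1,[0.18,0,-0.007],[0,0.0,0]]]
[[-1,[0.18,0,-0.007],[0,0.0,0]],[-1,[0.179,0,-0.007],[0,0.0,0]]]
end [560.4  -6.1  66.9]
```

Request:
apply_moves:
  targets:
    - [-1, [-0.014, 0.006, 0.103], [-0.003, 0, 0.001]]
    - [-1, [-0.014, 0.006, 0.103], [-0.002, 0, 0.001]]
    - [-1, [0.014, 0, 0.16], [0, 0, 0]]
    - [-1, [0.015, 0, 0.16], [0, 0, 0]]
    - [-1, [0.014, 0, 0.16], [0, 0, 0]]
    - [-1, [0.015, 0, 0.16], [0, 0, 0]]
    - [-1, [0.015, 0, 0.12], [0, 0, 0]]
    - [-1, [0, 0, 0], [0, 0, 0]]

```text
t: 24.52
ee_pos: [452.9, -10.3, 69.6]
orientation: [3.14, 0.071, -0.05]
ft_force: [0.7, 0.6, -1.8]
width: 17.7
grasp_force: 30.0
```

```bash
python3 - <<'E'
from sc import *
where()
plan([(*lip(50,0,4,2.2),12),(*lip(86,0,4,2.2),9)],jaw=-1)
E
```

```text
lip in bin [-21.1   0.7   7.1] yaw 0.045 pitch 1.8 roll 0.0 F [ 0.7  0.6 -1.8] t 24.525
[[-1,[0.239,0.002,0.0],[0,-0.001,0.0]],[-1,[0.238,0.002,0],[0,-0.001,0.0]],[-1,[0.239,0.002,0],[0,-0.001,0.0]],[-1,[0.238,0.002,-0.001],[0,0,0.0]],[-1,[0.239,0.002,-0.001],[0,-0.001,0.0]],[-1,[0.238,0.002,-0.001],[0,0,0.001]],[-1,[0.144,0,-0.005],[0,0,0]],[-1,[0.144,0,-0.006],[0,0,0]]]
[[-1,[0.144,0,-0.005],[0,0,0]],[-1,[0.144,0,-0.006],[0,0,0]],[-1,[0.144,0,-0.005],[0,0,0]]]
end [560.4  -6.1  67.3]
```

Request:
apply_moves:
  targets:
    - [-1, [0.1, 0, 0.05], [0, -0.003, 0]]
    - [-1, [0.22, 0, -0.008], [0, 0, 0]]
    - [-1, [0.22, 0, -0.008], [0, 0, 0]]
    - [-1, [0.22, 0, -0.008], [0, 0, 0]]
    - [-1, [0.22, 0, -0.008], [0, 0, 0]]
    - [-1, [0.22, 0, -0.008], [0, 0, 0]]
    - [-1, [0.22, 0, -0.008], [0, 0, 0]]
    - [-1, [0.15, 0, -0.005], [0, 0, 0]]

```text
t: 25.52
ee_pos: [532.4, -6.8, 67.5]
orientation: [3.14, 0.071, -0.055]
ft_force: [-0.2, 0.7, -1.7]
width: 17.5
grasp_force: 30.0
```

Request:
apply_moves:
  targets:
    - [-1, [0.15, 0, -0.005], [0, 0, 0]]
    - [-1, [0.15, 0, -0.005], [0, 0, 0]]
    - [-1, [0.15, 0, -0.005], [0, 0, 0]]
    - [-1, [0.15, 0, -0.005], [0, 0, 0]]
    - [-1, [0, 0, 0], [0, 0, 0]]

```text
t: 26.15
ee_pos: [563.1, -5.4, 67.7]
orientation: [3.14, 0.071, -0.052]
ft_force: [0.4, 0.1, -2.9]
width: 17.8
grasp_force: 30.0
```

```bash
python3 - <<'E'
from sc import *
where()
O=(0,0,0)
im,K,V=cam('side')
print([(np.round(d['xy']).tolist(),round(d['score'],2),onz(K,V,d['xy'],19)[:2].round().tolist()) for d in ctrl.pinpoint('bush0','side')[:12]])
plan([(*lip(-27,0,7,0,O),8,4),(*lip(-30,0,7,-16,O),8,4),(*lip(-60,0,7,-18,O),10,4)],jaw=-1)
E
```

```text
lip in bin [89.1  0.7  5.1] yaw 0.045 pitch 1.9 roll -0.0 F [ 0.4  0.1 -2.9] t 26.15
[([310.0, 189.0], 0.64, [653.0, -72.0]), ([295.0, 212.0], 0.62, [679.0, 11.0]), ([312.0, 209.0], 0.59, [636.0, -4.0]), ([288.0, 306.0], 0.57, [644.0, 262.0]), ([299.0, 201.0], 0.56, [676.0, -27.0]), ([306.0, 179.0], 0.56, [670.0, -106.0]), ([324.0, 187.0], 0.48, [619.0, -87.0]), ([367.0, 140.0], 0.41, [517.0, -300.0]), ([326.0, 140.0], 0.19, [639.0, -277.0])]
[[-1,[-0.124,0.005,0.022],[0,0.011,0.0]],[-1,[-0.125,0.006,0.02],[0,0.01,0.001]],[-1,[-0.076,0.0,0.018],[0.0,0.036,0]],[-1,[-0.077,0.0,0.014],[0.0,0.036,0]],[-1,[-0.077,0.0,0.009],[0.0,0.035,0]],[-1,[-0.077,0.0,0.005],[0.0,0.036,0]],[-1,[-0.078,0.0,0.001],[0.0,0.035,0]],[-1,[-0.154,0.0,-0.04],[0.0,0.006,0]]]
[[-1,[-0.154,0.0,-0.041],[0.0,0.005,0]],[-1,[-0.154,0.0,-0.043],[0.0,0.006,0]],[-1,[-0.154,0.0,-0.044],[0.0,0.005,0]]]
end [499.2  -8.8  60.7]
```

Request:
apply_moves:
  targets:
    - [-1, [0.06, 0, 0.01], [0, 0, 0]]
    - [-1, [-0.06, 0.004, 0.02], [0, 0.036, 0]]
    - [-1, [-0.08, 0, 0.018], [0, 0.036, 0]]
    - [-1, [-0.08, 0, 0.014], [0, 0.036, 0]]
    - [-1, [-0.08, 0, 0.009], [0, 0.036, 0]]
    - [-1, [-0.08, 0, 0.005], [0, 0.036, 0]]
    - [-1, [-0.1, 0, 0], [0, 0.036, 0]]
    - [-1, [-0.154, 0, -0.04], [0, 0, 0]]

```text
t: 27.25
ee_pos: [532.0, -6.9, 60.3]
orientation: [-3.098, -0.07, -0.472]
ft_force: [-0.2, 0.4, -2.7]
width: 18.0
grasp_force: 30.0
```

Request:
apply_moves:
  targets:
    - [-1, [-0.154, 0, -0.043], [0, 0, 0]]
    - [-1, [-0.154, 0, -0.043], [0, 0, 0]]
    - [-1, [-0.154, 0, -0.044], [0, 0, 0]]
    - [-1, [0, 0, 0], [0, 0, 0]]
    - [-1, [0, 0, 0], [0, 0, 0]]

```text
t: 27.88
ee_pos: [509.5, -8.0, 59.8]
orientation: [-3.098, -0.07, -0.475]
ft_force: [-0.1, 0.1, -2.1]
width: 17.7
grasp_force: 30.0
```

```bash
python3 - <<'E'
from sc import *
where();where((0,0,0))
im,K,V=cam('side');cv2.imwrite('pics/s7.png',cv2.resize(im[110:280,260:460],None,fx=3,fy=3,interpolation=cv2.INTER_CUBIC))
P=pourposes((466.8,-306.6));O=(0,0,0)
plan([(*lip(-65,0,40,-22,O),20,4),(*lip(-80,0,95,-22,O),30,4),(*P(-25,134,-22),32,5)],jaw=-1)
E
```

```text
lip in bin [50.   0.4 37.4] yaw 0.045 pitch -17.4 roll 0.0 F [-0.1  0.1 -2.1] t 27.875
lip in bin [-50.2   0.3   6. ] yaw 0.045 pitch -17.4 roll 0.0 F [-0.1  0.1 -2.1] t 27.875
[[-1,[-0.087,0.003,-0.361],[0,0.025,0.0]],[-1,[-0.072,0.002,-0.364],[0,0.025,0.001]],[-1,[0.066,0,-0.566],[0,0.0,0]],[-1,[0.067,0,-0.567],[0,0.0,0]],[-1,[-0.336,0.519,-0.135],[-0.019,0.0,0.046]],[-1,[-0.298,0.545,-0.119],[-0.019,0.0,0.046]],[-1,[-0.258,0.569,-0.103],[-0.018,0.0,0.046]],[-1,[-0.216,0.588,-0.086],[-0.019,0.0,0.046]]]
[[-1,[-0.173,0.605,-0.068],[-0.018,0.0,0.046]],[-1,[-0.129,0.617,-0.051],[-0.019,0.0,0.046]],[-1,[-0.084,0.626,-0.033],[-0.018,0.0,0.046]],[-1,[-0.038,0.632,-0.014],[-0.019,0.0,0.046]]]
end [ 339.7 -223.4  146.4]
```

View pics/s7.png

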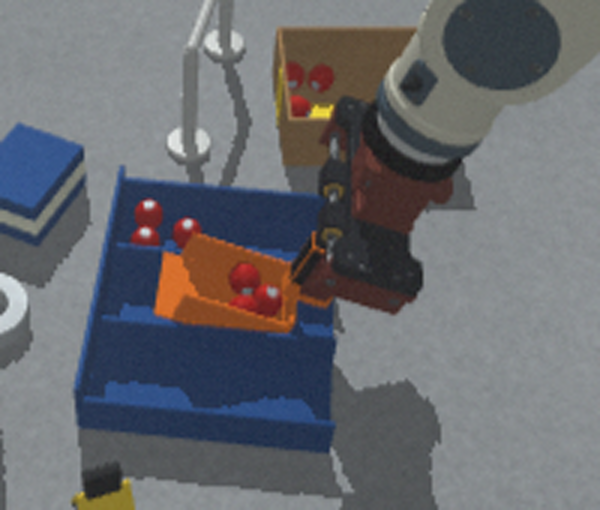

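Three bushes are in the scoop, at (245,277), (268,298) and (245,303) in the crop. The first three are in the carton and the left and middle bays are empty. I'll carry these over.

Request:
apply_moves:
  targets:
    - [-1, [-0.087, 0, -0.361], [0, 0.025, 0]]
    - [-1, [-0.072, 0, -0.364], [0, 0.025, 0]]
    - [-1, [0.066, 0, -0.566], [0, 0, 0]]
    - [-1, [0.067, 0, -0.567], [0, 0, 0]]
    - [-1, [-0.336, 0.519, -0.135], [-0.019, 0, 0.046]]
    - [-1, [-0.298, 0.545, -0.119], [-0.019, 0, 0.046]]
    - [-1, [-0.258, 0.569, -0.103], [-0.018, 0, 0.046]]
    - [-1, [-0.216, 0.588, -0.086], [-0.019, 0, 0.046]]

```text
t: 28.92
ee_pos: [407.1, -117.2, 146.8]
orientation: [3.006, -0.407, 0.583]
ft_force: [0.4, 0.3, -2.4]
width: 17.6
grasp_force: 30.0
```

Request:
apply_moves:
  targets:
    - [-1, [-0.173, 0.605, -0.068], [-0.018, 0, 0.046]]
    - [-1, [-0.129, 0.617, -0.051], [-0.019, 0, 0.046]]
    - [-1, [-0.084, 0.626, -0.033], [-0.018, 0, 0.046]]
    - [-1, [-0.038, 0.632, -0.014], [-0.019, 0, 0.046]]
    - [-1, [0, 0, 0], [0, 0, 0]]
    - [-1, [0, 0, 0], [0, 0, 0]]

```text
t: 29.68
ee_pos: [339.8, -223.2, 146.5]
orientation: [2.857, -0.849, 0.554]
ft_force: [0.3, 0.7, -3.1]
width: 17.8
grasp_force: 30.0
```

```bash
python3 - <<'E'
from sc import *
from fit import look
r=look('carton',(466.6,-306.7,.177))
for k,(x,f) in r.items(): print(k,x.round(3),round(f,4))
where()
P=pourposes((466.8,-306.6))
plan([(*P(-25,70,-10),30,5),(*P(-30,66,62),30,5)],jaw=-1)
E
```

```text
top+side [ 4.76965e+02 -2.84802e+02  1.62000e-01] 0.2545
top [ 4.78041e+02 -2.84645e+02  1.58000e-01] 0.3413
side [ 4.75568e+02 -2.86902e+02  1.67000e-01] 0.1246
lip in bin [-151.2 -280.6  133.9] yaw -0.577 pitch -21.9 roll -0.1 F [-0.1 -0.8 -2.8] t 29.875
[[-1,[-0.06,0.004,0.248],[0.0,-0.044,0.001]],[-1,[-0.043,0.004,0.252],[0.0,-0.044,0.001]],[-1,[-0.026,0.003,0.255],[0.0,-0.045,0.0]],[-1,[0.171,0.0,-0.085],[0.0,-0.053,0]],[-1,[0.164,0.0,-0.099],[0.0,-0.053,0]],[-1,[0.155,0.0,-0.112],[0.0,-0.053,0]],[-1,[0.145,0.0,-0.125],[0.0,-0.053,0]],[-1,[0.134,0.0,-0.136],[0.0,-0.053,0]]]
[[-1,[0.122,0.0,-0.147],[0.0,-0.053,0]],[-1,[0.11,0.0,-0.157],[0.0,-0.054,0]],[-1,[0.096,0.0,-0.165],[0.0,-0.053,0]],[-1,[0.082,0.0,-0.173],[0.0,-0.054,0]],[-1,[0.067,0.0,-0.179],[0.0,-0.053,0]],[-1,[0.052,0.0,-0.184],[0.0,-0.054,0]],[-1,[0.036,0.0,-0.188],[0.0,-0.053,0]],[-1,[0.021,0.0,-0.19],[0.0,-0.054,0]]]
[[-1,[0.004,0.0,-0.191],[0.0,-0.053,0]],[-1,[-0.012,0.001,-0.192],[0.0,-0.054,0]]]
end [ 440.9 -289.7  193.5]
```

```bash
python3 - <<'E'
from h import *
im,K,V=cam('top');im2,K2,V2=cam('side')
def draw(im,K,V,c,col):
    q=[]
    for a,b in((-85,-70),(85,-70),(85,70),(-85,70)):
        co,s=np.cos(c[2]),np.sin(c[2]);q.append(proj(K,V,[c[0]+a*co-b*s,c[1]+a*s+b*co,60]))
    return (np.array(q))
outs=[]
for m,k,v,(x0,y0) in((im,K,V,(380,190)),(im2,K2,V2,(320,60))):
    cr=cv2.resize(m[y0:y0+130,x0:x0+150],None,fx=3,fy=3,interpolation=cv2.INTER_CUBIC)
    for c,col in(((466.8,-306.6,.177),(0,255,0)),((477,-285,.162),(255,0,255))):
        q=(draw(m,k,v,c,col)-[x0,y0])*3;cv2.polylines(cr,[q.astype(np.int32)],True,col,1)
    outs.append(cr)
cv2.imwrite('pics/c8.png',np.vstack(outs)[:600] if 0 else np.hstack(outs)[:, :800])
E
```

```text
(no output)
```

View pics/c8.png

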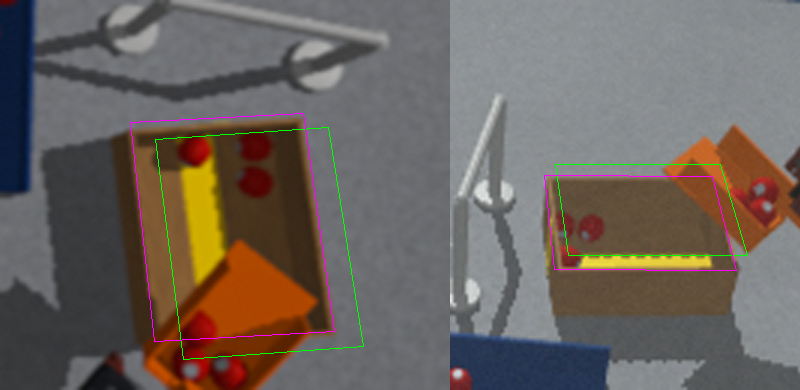

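The carton has been knocked: the magenta outline at (477,-285,0.165) matches it in both views and the old green one does not. All three earlier bushes are still inside. I'll aim at the new position.

```bash
python3 - <<'E'
from sc import *
P=pourposes((477,-285),-.55)
plan([(*P(-30,125,-20),30,5),(*P(-30,70,-8),30,5),(*P(-32,66,62),30,5)],jaw=-1)
E
```

```text
[[-1,[-0.174,-0.371,0.029],[0.007,-0.022,-0.016]],[-1,[-0.027,0.0,0.197],[0,-0.044,0.0]],[-1,[-0.013,0.0,0.198],[0,-0.044,0.0]],[-1,[0,0.0,0.198],[0,-0.045,0.0]],[-1,[0.182,0.0,-0.091],[0,-0.056,0.0]],[-1,[0.173,0.0,-0.107],[0,-0.056,0.0]],[-1,[0.163,0.0,-0.121],[0,-0.055,0.0]],[-1,[0.152,0.0,-0.135],[0,-0.056,0.0]]]
[[-1,[0.14,0.0,-0.148],[0,-0.055,0.0]],[-1,[0.126,0.0,-0.159],[0,-0.056,0.0]],[-1,[0.112,0.0,-0.17],[0,-0.055,0.0]],[-1,[0.097,0.0,-0.179],[0,-0.056,0.0]],[-1,[0.08,0.0,-0.187],[0,-0.055,0.0]],[-1,[0.064,0.0,-0.193],[0,-0.056,0.0]],[-1,[0.047,0.0,-0.198],[0,-0.055,0.0]],[-1,[0.03,0.0,-0.201],[0,-0.056,0.0]]]
[[-1,[0.012,0.0,-0.202],[0,-0.055,0.0]],[-1,[-0.005,0.0,-0.203],[0,-0.056,0.0]]]
end [ 448.9 -267.8  193.5]
```

Request:
apply_moves:
  targets:
    - [-1, [-0.174, -0.371, 0.029], [0.007, -0.022, -0.016]]
    - [-1, [-0.027, 0, 0.197], [0, -0.044, 0]]
    - [-1, [-0.013, 0, 0.198], [0, -0.044, 0]]
    - [-1, [0, 0, 0.198], [0, -0.045, 0]]
    - [-1, [0.182, 0, -0.091], [0, -0.056, 0]]
    - [-1, [0.173, 0, -0.107], [0, -0.056, 0]]
    - [-1, [0.163, 0, -0.121], [0, -0.055, 0]]
    - [-1, [0.152, 0, -0.135], [0, -0.056, 0]]

```text
t: 30.98
ee_pos: [378.1, -224.5, 136.0]
orientation: [-2.952, 0.833, 0.315]
ft_force: [0.6, -0.3, -3.0]
width: 17.9
grasp_force: 30.0
```

Request:
apply_moves:
  targets:
    - [-1, [0.14, 0, -0.148], [0, -0.055, 0]]
    - [-1, [0.126, 0, -0.159], [0, -0.056, 0]]
    - [-1, [0.112, 0, -0.17], [0, -0.055, 0]]
    - [-1, [0.097, 0, -0.179], [0, -0.056, 0]]
    - [-1, [0.08, 0, -0.187], [0, -0.055, 0]]
    - [-1, [0.064, 0, -0.193], [0, -0.056, 0]]
    - [-1, [0.047, 0, -0.198], [0, -0.055, 0]]
    - [-1, [0.03, 0, -0.201], [0, -0.056, 0]]

```text
t: 31.98
ee_pos: [435.3, -259.7, 181.6]
orientation: [-2.528, 0.713, 1.235]
ft_force: [-0.8, -0.3, -2.4]
width: 18.1
grasp_force: 30.0
```

Request:
apply_moves:
  targets:
    - [-1, [0.012, 0, -0.202], [0, -0.055, 0]]
    - [-1, [-0.005, 0, -0.203], [0, -0.056, 0]]
    - [-1, [0, 0, 0], [0, 0, 0]]
    - [-1, [0, 0, 0], [0, 0, 0]]
    - [-1, [0, 0, 0], [0, 0, 0]]
    - [-1, [0, 0, 0], [0, 0, 0]]

```text
t: 32.72
ee_pos: [448.5, -268.2, 194.0]
orientation: [-2.384, 0.674, 1.431]
ft_force: [0.2, -0.1, -2.1]
width: 18.1
grasp_force: 30.0
```

```bash
python3 - <<'E'
from sc import *
where()
for n in('side','top'):
    im,K,V=cam(n);print(n,[(np.round(d['xy']).tolist(),round(d['score'],2),onz(K,V,d['xy'],17)[:2].round().tolist()) for d in ctrl.pinpoint('bush0',n)[:12]])
P=pourposes((477,-285),-.55)
plan([(*P(-35,110,5),30,9),(*P(-30,134,0),32,9),(*lip(-24,-80,100,2),40,9),(*lip(-24,-80,48),20)],jaw=-1)
E
```

```text
lip in bin [-147.  -257.5   66.5] yaw -0.551 pitch 61.9 roll 0.0 F [ 0.2 -0.1 -2.1] t 32.725
side [([322.0, 188.0], 0.65, [622.0, -84.0]), ([371.0, 140.0], 0.62, [506.0, -303.0]), ([307.0, 184.0], 0.58, [665.0, -90.0]), ([308.0, 191.0], 0.5, [660.0, -65.0]), ([356.0, 135.0], 0.48, [552.0, -320.0]), ([366.0, 134.0], 0.48, [523.0, -326.0]), ([362.0, 141.0], 0.45, [534.0, -293.0]), ([361.0, 147.0], 0.37, [533.0, -266.0]), ([376.0, 133.0], 0.37, [492.0, -340.0])]
top [([444.0, 240.0], 0.57, [539.0, -267.0]), ([382.0, 185.0], 0.57, [663.0, -100.0]), ([467.0, 239.0], 0.54, [546.0, -323.0]), ([368.0, 184.0], 0.48, [661.0, -65.0]), ([374.0, 200.0], 0.46, [622.0, -85.0]), ([456.0, 257.0], 0.41, [500.0, -298.0]), ([458.0, 242.0], 0.4, [537.0, -301.0])]
[[-1,[-0.109,-0.001,0.296],[0,0.09,0]],[-1,[-0.15,-0.002,0.278],[0,0.091,0]],[-1,[-0.188,-0.001,0.254],[0,0.09,0]],[-1,[-0.221,-0.002,0.225],[0,0.091,0]],[-1,[-0.251,-0.001,0.191],[0,0.09,0]],[-1,[-0.276,-0.002,0.154],[0,0.091,0]],[-1,[-0.295,-0.001,0.113],[0,0.09,-0.001]],[-1,[-0.036,0,-0.286],[0,0.056,0.0]]]
[[-1,[0.109,-0.767,0.151],[-0.002,-0.005,-0.094]],[-1,[0.222,-0.743,0.147],[-0.002,-0.006,-0.095]],[-1,[0.331,-0.702,0.142],[-0.001,-0.005,-0.094]],[-1,[0.431,-0.646,0.139],[-0.002,-0.006,-0.095]],[-1,[0.012,0.0,0.346],[0.0,0.0,0.0]],[-1,[0.013,0.0,0.347],[0.0,0.0,0.0]],[-1,[0.012,0.0,0.346],[0.0,0.0,0.0]]]
end [453.8 -90.9 110.9]
```

Request:
apply_moves:
  targets:
    - [-1, [-0.109, 0, 0.296], [0, 0.09, 0]]
    - [-1, [-0.15, 0, 0.278], [0, 0.09, 0]]
    - [-1, [-0.188, 0, 0.254], [0, 0.09, 0]]
    - [-1, [-0.221, 0, 0.225], [0, 0.09, 0]]
    - [-1, [-0.251, 0, 0.191], [0, 0.09, 0]]
    - [-1, [-0.276, 0, 0.154], [0, 0.09, 0]]
    - [-1, [-0.295, 0, 0.113], [0, 0.09, 0]]
    - [-1, [-0.036, 0, -0.286], [0, 0.056, 0]]

```text
t: 33.92
ee_pos: [352.1, -209.0, 192.7]
orientation: [-3.021, 0.854, 0.008]
ft_force: [-0.6, -1.2, -0.2]
width: 17.8
grasp_force: 30.0
```

Request:
apply_moves:
  targets:
    - [-1, [0.109, -0.767, 0.151], [-0.002, -0.005, -0.094]]
    - [-1, [0.222, -0.743, 0.147], [-0.002, -0.006, -0.095]]
    - [-1, [0.331, -0.702, 0.142], [-0.001, -0.005, -0.094]]
    - [-1, [0.431, -0.646, 0.139], [-0.002, -0.006, -0.095]]
    - [-1, [0.012, 0, 0.32], [0, 0, 0]]
    - [-1, [0.012, 0, 0.32], [0, 0, 0]]
    - [-1, [0.012, 0, 0.32], [0, 0, 0]]
    - [-1, [0, 0, 0], [0, 0, 0]]

```text
t: 34.92
ee_pos: [452.1, -91.4, 113.6]
orientation: [-3.138, -0.066, 0.067]
ft_force: [-0.1, 0.8, -2.1]
width: 17.9
grasp_force: 30.0
```

Request:
apply_moves:
  targets:
    - [-1, [0, 0, 0], [0, 0, 0]]

```text
t: 35.05
ee_pos: [453.5, -91.5, 114.9]
orientation: [-3.139, -0.066, 0.063]
ft_force: [0.2, -0.2, -1.6]
width: 17.9
grasp_force: 30.0
```

```bash
python3 - <<'E'
from sc import *
where()
plan([(*lip(-24,-80.3,4.3,2.2),9)],jaw=-1)
E
```

```text
lip in bin [-24.7 -80.7  51.4] yaw 0.042 pitch 2.3 roll 0.1 F [ 0.2 -0.2 -1.6] t 35.05
[[-1,[0.008,-0.001,0.158],[0,0.0,0]],[-1,[0.008,-0.001,0.157],[0,0.0,0]],[-1,[0.008,-0.001,0.158],[0,0.0,0]],[-1,[0.008,-0.001,0.157],[-0.001,0.0,0]],[-1,[0.008,-0.001,0.158],[0,0.0,-0.001]],[-1,[0.009,-0.001,0.157],[-0.001,0.001,0]]]
end [454.  -91.1  67.6]
```

Request:
apply_moves:
  targets:
    - [-1, [0.008, -0.001, 0.157], [0, 0, 0]]
    - [-1, [0.008, -0.001, 0.157], [0, 0, 0]]
    - [-1, [0.008, -0.001, 0.157], [0, 0, 0]]
    - [-1, [0.008, -0.001, 0.157], [0, 0, 0]]
    - [-1, [0.008, -0.001, 0.157], [0, 0, 0]]
    - [-1, [0.008, -0.001, 0.11], [0, 0, 0]]
    - [-1, [0, 0, 0], [0, 0, 0]]

```text
t: 35.92
ee_pos: [453.8, -90.7, 69.5]
orientation: [-3.138, -0.067, 0.064]
ft_force: [0.6, -1.2, -1.3]
width: 17.8
grasp_force: 30.0
```

```bash
python3 - <<'E'
from sc import *
where()
E
```

```text
lip in bin [-24.4 -79.8   5.9] yaw 0.043 pitch 2.3 roll 0.1 F [ 0.6 -1.2 -1.3] t 35.925
```

Request:
apply_moves:
  targets:
    - [-1, [0.1, 0, 0.018], [0, 0, 0]]
    - [-1, [0.22, 0, -0.009], [0, 0, 0]]
    - [-1, [0.22, 0, -0.009], [0, 0, 0]]
    - [-1, [0.22, 0, -0.009], [0, 0, 0]]
    - [-1, [0.22, 0, -0.009], [0, 0, 0]]
    - [-1, [0.22, 0, -0.009], [0, 0, 0]]
    - [-1, [0.22, 0, -0.009], [0, 0, 0]]
    - [-1, [0.15, 0, -0.006], [0, 0, 0]]

```text
t: 36.92
ee_pos: [533.2, -87.4, 68.9]
orientation: [-3.139, -0.067, 0.063]
ft_force: [0.2, 0.2, -1.2]
width: 17.8
grasp_force: 30.0
```

Request:
apply_moves:
  targets:
    - [-1, [0.15, 0, -0.006], [0, 0, 0]]
    - [-1, [0.15, 0, -0.006], [0, 0, 0]]
    - [-1, [0.15, 0, -0.006], [0, 0, 0]]
    - [-1, [0.15, 0, -0.006], [0, 0, 0]]
    - [-1, [0.1, 0, -0.004], [0, 0, 0]]
    - [-1, [0, 0, 0], [0, 0, 0]]

```text
t: 37.67
ee_pos: [568.9, -86.0, 69.2]
orientation: [-3.139, -0.067, 0.059]
ft_force: [0.1, -0.7, -2.5]
width: 17.7
grasp_force: 30.0
```

```bash
python3 - <<'E'
from sc import *
where()
im,K,V=cam('side')
print([(np.round(d['xy']).tolist(),round(d['score'],2),onz(K,V,d['xy'],19)[:2].round().tolist()) for d in ctrl.pinpoint('bush0','side')[:12]])
E
```

```text
lip in bin [ 91.1 -80.2   6. ] yaw 0.043 pitch 2.2 roll 0.1 F [ 0.1 -0.7 -2.5] t 37.675
[([378.0, 134.0], 0.64, [487.0, -334.0]), ([359.0, 139.0], 0.61, [543.0, -297.0]), ([360.0, 144.0], 0.53, [536.0, -276.0]), ([364.0, 135.0], 0.49, [529.0, -322.0]), ([368.0, 143.0], 0.49, [514.0, -283.0]), ([314.0, 183.0], 0.38, [648.0, -94.0]), ([304.0, 180.0], 0.37, [676.0, -104.0]), ([326.0, 140.0], 0.23, [640.0, -278.0])]
```

Lip is at 91, as for the middle bay, so I'll tilt and withdraw.

Request:
apply_moves:
  targets:
    - [-1, [0.06, 0, 0.02], [0, 0, 0]]
    - [-1, [-0.06, 0, 0.02], [0, 0.036, 0]]
    - [-1, [-0.08, 0, 0.018], [0, 0.036, 0]]
    - [-1, [-0.08, 0, 0.014], [0, 0.036, 0]]
    - [-1, [-0.08, 0, 0.009], [0, 0.036, 0]]
    - [-1, [-0.08, 0, 0.005], [0, 0.036, 0]]
    - [-1, [-0.1, 0, 0], [0, 0.036, 0]]
    - [-1, [-0.154, 0, -0.04], [0, 0, 0]]

```text
t: 38.78
ee_pos: [538.0, -87.1, 61.3]
orientation: [-3.097, -0.065, -0.465]
ft_force: [-0.4, 0.3, -2.6]
width: 18.1
grasp_force: 30.0
```

Request:
apply_moves:
  targets:
    - [-1, [-0.154, 0, -0.043], [0, 0, 0]]
    - [-1, [-0.154, 0, -0.043], [0, 0, 0]]
    - [-1, [-0.154, 0, -0.044], [0, 0, 0]]
    - [-1, [0, 0, 0], [0, 0, 0]]
    - [-1, [0, 0, 0], [0, 0, 0]]

```text
t: 39.4
ee_pos: [515.4, -88.3, 61.0]
orientation: [-3.097, -0.066, -0.468]
ft_force: [-0.2, 0.4, -2.2]
width: 18.0
grasp_force: 30.0
```

```bash
python3 - <<'E'
from sc import *
where();where((0,0,0))
im,K,V=cam('side');cv2.imwrite('pics/s9.png',cv2.resize(im[110:280,260:460],None,fx=3,fy=3,interpolation=cv2.INTER_CUBIC))
from fit import look
r=look('carton',(477,-285,.165))
for k,(x,f) in r.items(): print(k,x.round(3),round(f,4))
P=pourposes((477,-285),-.55);O=(0,0,0)
plan([(*lip(-65,-80,40,-22,O),20,4),(*lip(-85,-80,95,-22,O),30,4),(*P(-32,130,-20),32,5)],jaw=-1)
E
```

```text
lip in bin [ 52.2 -80.2  38.1] yaw 0.042 pitch -17.2 roll 0.1 F [-0.2  0.4 -2.2] t 39.4
lip in bin [-48.1 -80.    7. ] yaw 0.042 pitch -17.2 roll 0.1 F [-0.2  0.4 -2.2] t 39.4
top+side [ 4.76820e+02 -2.89458e+02  1.46000e-01] 0.8468
top [ 4.76107e+02 -2.89771e+02  1.52000e-01] 0.4254
side [ 4.77991e+02 -2.87865e+02  1.54000e-01] 2.7285
[[-1,[-0.111,-0.001,-0.357],[-0.001,0.027,-0.001]],[-1,[-0.095,0.0,-0.361],[0,0.027,0]],[-1,[0.021,0.0,-0.585],[0,0,0]],[-1,[0.021,0.0,-0.585],[0,0,0]],[-1,[-0.363,0.304,-0.147],[-0.019,-0.003,0.05]],[-1,[-0.338,0.336,-0.136],[-0.019,-0.003,0.05]],[-1,[-0.311,0.365,-0.124],[-0.02,-0.003,0.051]],[-1,[-0.281,0.392,-0.11],[-0.019,-0.003,0.05]]]
[[-1,[-0.25,0.416,-0.097],[-0.02,-0.003,0.051]],[-1,[-0.216,0.438,-0.083],[-0.019,-0.003,0.05]],[-1,[-0.182,0.456,-0.068],[-0.02,-0.004,0.051]]]
end [ 342.  -202.2  146.8]
```

View pics/s9.png

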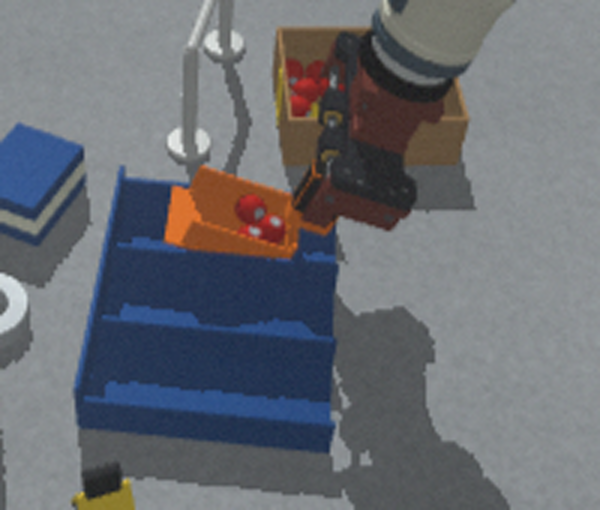

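The last three bushes are in the scoop, at (250,208), (273,228) and (255,232), and all the bays are empty. The carton is where it was after the knock.

Request:
apply_moves:
  targets:
    - [-1, [-0.111, 0, -0.357], [0, 0.027, 0]]
    - [-1, [-0.095, 0, -0.361], [0, 0.027, 0]]
    - [-1, [0.021, 0, -0.585], [0, 0, 0]]
    - [-1, [0.021, 0, -0.585], [0, 0, 0]]
    - [-1, [-0.363, 0.304, -0.147], [-0.019, -0.003, 0.05]]
    - [-1, [-0.338, 0.336, -0.136], [-0.019, -0.003, 0.05]]
    - [-1, [-0.311, 0.365, -0.124], [-0.02, -0.003, 0.051]]
    - [-1, [-0.281, 0.392, -0.11], [-0.019, -0.003, 0.05]]

```text
t: 40.65
ee_pos: [397.7, -154.5, 146.7]
orientation: [3.009, -0.453, 0.555]
ft_force: [0.9, -0.0, -2.0]
width: 18.1
grasp_force: 30.0
```

Request:
apply_moves:
  targets:
    - [-1, [-0.25, 0.416, -0.097], [-0.02, -0.003, 0.051]]
    - [-1, [-0.216, 0.438, -0.083], [-0.019, -0.003, 0.05]]
    - [-1, [-0.182, 0.456, -0.068], [-0.02, -0.004, 0.051]]
    - [-1, [0, 0, 0], [0, 0, 0]]
    - [-1, [0, 0, 0], [0, 0, 0]]

```text
t: 41.28
ee_pos: [342.2, -202.2, 146.8]
orientation: [2.893, -0.817, 0.509]
ft_force: [0.0, 0.5, -3.2]
width: 17.7
grasp_force: 30.0
```

```bash
python3 - <<'E'
from sc import *
where()
from fit import look
r=look('carton',(477,-285,.165))
for k,(x,f) in r.items(): print(k,x.round(3),round(f,4))
P=pourposes((477,-285),-.55)
plan([(*P(-35,72,-8),30,5),(*P(-42,68,62),30,5)],jaw=-1)
E
```

```text
lip in bin [-146.5 -257.1  129.8] yaw -0.551 pitch -19.9 roll 0.1 F [ 0.   0.5 -3.2] t 41.275
top+side [ 4.77565e+02 -2.84645e+02  1.55000e-01] 0.488
top [ 4.77108e+02 -2.84608e+02  1.65000e-01] 0.7167
side [ 4.78147e+02 -2.85114e+02  1.57000e-01] 0.2184
[[-1,[-0.052,0.002,0.207],[0,-0.044,0]],[-1,[-0.037,0.002,0.211],[0,-0.044,0]],[-1,[-0.023,0.003,0.213],[-0.001,-0.044,0]],[-1,[0.163,0,-0.086],[0,-0.052,0]],[-1,[0.156,0,-0.099],[0,-0.052,0]],[-1,[0.147,0,-0.111],[0,-0.052,0]],[-1,[0.137,0,-0.123],[0,-0.052,0]],[-1,[0.127,0,-0.134],[0,-0.052,0]]]
[[-1,[0.116,0,-0.143],[0,-0.052,0]],[-1,[0.104,0,-0.152],[0,-0.052,0]],[-1,[0.091,0,-0.16],[0,-0.052,0]],[-1,[0.077,0,-0.167],[0,-0.052,0]],[-1,[0.063,0,-0.173],[0,-0.052,0]],[-1,[0.049,0,-0.178],[0,-0.052,0]],[-1,[0.034,0,-0.181],[0,-0.051,0]],[-1,[0.02,0,-0.183],[0,-0.052,0]]]
[[-1,[0.005,-0.001,-0.185],[0,-0.051,0]],[-1,[-0.01,0,-0.184],[0,-0.052,0]]]
end [ 440.4 -262.6  195.5]
```

Request:
apply_moves:
  targets:
    - [-1, [-0.052, 0, 0.207], [0, -0.044, 0]]
    - [-1, [-0.037, 0, 0.211], [0, -0.044, 0]]
    - [-1, [-0.023, 0, 0.213], [0, -0.044, 0]]
    - [-1, [0.163, 0, -0.086], [0, -0.052, 0]]
    - [-1, [0.156, 0, -0.099], [0, -0.052, 0]]
    - [-1, [0.147, 0, -0.111], [0, -0.052, 0]]
    - [-1, [0.137, 0, -0.123], [0, -0.052, 0]]
    - [-1, [0.127, 0, -0.134], [0, -0.052, 0]]

```text
t: 42.48
ee_pos: [377.3, -223.6, 141.7]
orientation: [-2.927, 0.826, 0.397]
ft_force: [0.5, 1.0, -2.1]
width: 17.9
grasp_force: 30.0
```

Request:
apply_moves:
  targets:
    - [-1, [0.116, 0, -0.143], [0, -0.052, 0]]
    - [-1, [0.104, 0, -0.152], [0, -0.052, 0]]
    - [-1, [0.091, 0, -0.16], [0, -0.052, 0]]
    - [-1, [0.077, 0, -0.167], [0, -0.052, 0]]
    - [-1, [0.063, 0, -0.173], [0, -0.052, 0]]
    - [-1, [0.049, 0, -0.178], [0, -0.052, 0]]
    - [-1, [0.034, 0, -0.181], [0, -0.052, 0]]
    - [-1, [0.02, 0, -0.183], [0, -0.052, 0]]

```text
t: 43.48
ee_pos: [428.3, -255.0, 184.1]
orientation: [-2.516, 0.709, 1.25]
ft_force: [0.6, 0.7, -1.5]
width: 18.0
grasp_force: 30.0
```

Request:
apply_moves:
  targets:
    - [-1, [0.005, 0, -0.185], [0, -0.052, 0]]
    - [-1, [-0.01, 0, -0.184], [0, -0.052, 0]]
    - [-1, [0, 0, 0], [0, 0, 0]]
    - [-1, [0, 0, 0], [0, 0, 0]]
    - [-1, [0, 0, 0], [0, 0, 0]]
    - [-1, [0, 0, 0], [0, 0, 0]]

```text
t: 44.22
ee_pos: [440.0, -262.7, 195.9]
orientation: [-2.381, 0.672, 1.433]
ft_force: [-0.4, 0.6, -1.4]
width: 18.2
grasp_force: 30.0
```

```bash
python3 - <<'E'
from sc import *
where()
for n in('side','top'):
    im,K,V=cam(n);print(n,[(np.round(d['xy']).tolist(),round(d['score'],2)) for d in ctrl.pinpoint('bush0',n)[:14]])
P=pourposes((477,-285),-.55)
m=np.array([445.,291,0.06]) # mat
s=lambda z,p=0:spose(m,-45,0,z,.06,0,(0,0,0))
plan([(*P(-45,110,5),30,9),(*P(-35,140,0),32,9),([440,0,190],Rdown(0),45,9),(*s(120),45,9)],jaw=-1)
E
```

```text
lip in bin [-155.5 -251.4   68.4] yaw -0.548 pitch 62.1 roll 0.2 F [-0.4  0.6 -1.4] t 44.225
side [([369.0, 140.0], 0.63), ([355.0, 133.0], 0.59), ([363.0, 133.0], 0.48), ([372.0, 133.0], 0.48), ([356.0, 138.0], 0.42), ([359.0, 142.0], 0.4), ([397.0, 136.0], 0.38), ([272.0, 179.0], 0.33), ([287.0, 315.0], 0.17)]
top [([442.0, 241.0], 0.65), ([455.0, 239.0], 0.54), ([338.0, 141.0], 0.54), ([430.0, 267.0], 0.53), ([465.0, 239.0], 0.49), ([458.0, 256.0], 0.47), ([430.0, 258.0], 0.39)]
[[-1,[-0.103,-0.001,0.299],[0,0.091,0]],[-1,[-0.144,-0.001,0.281],[0,0.091,0]],[-1,[-0.183,-0.001,0.258],[0,0.091,0]],[-1,[-0.218,0,0.229],[0,0.091,0]],[-1,[-0.248,-0.001,0.195],[0,0.09,0]],[-1,[-0.273,0,0.158],[-0.001,0.091,0]],[-1,[-0.294,-0.001,0.118],[0,0.09,-0.001]],[-1,[0.053,0,-0.413],[0,0.056,0.0]]]
[[-1,[-0.108,-0.745,0.03],[0,0,-0.058]],[-1,[-0.04,-0.752,0.03],[0,0,-0.058]],[-1,[0.029,-0.753,0.03],[0,0,-0.058]],[-1,[0.097,-0.747,0.03],[0.0,0,-0.059]],[-1,[0.166,-0.735,0.03],[0.0,0,-0.058]],[-1,[0.233,-0.717,0.03],[0.0,0,-0.059]],[-1,[-0.137,-0.822,0.031],[0.0,0,-0.005]],[-1,[-0.13,-0.823,0.031],[0.0,0,-0.005]]]
[[-1,[-0.124,-0.825,0.031],[0.0,0,-0.006]],[-1,[-0.116,-0.826,0.031],[0.0,0,-0.005]],[-1,[-0.109,-0.826,0.032],[0.0,0,-0.006]],[-1,[-0.102,-0.827,0.031],[0.0,0,-0.005]],[-1,[-0.095,-0.829,0.032],[0.0,0,-0.006]]]
end [392.1 287.8 179. ]
```

Request:
apply_moves:
  targets:
    - [-1, [-0.103, 0, 0.299], [0, 0.09, 0]]
    - [-1, [-0.144, 0, 0.281], [0, 0.091, 0]]
    - [-1, [-0.183, 0, 0.258], [0, 0.091, 0]]
    - [-1, [-0.218, 0, 0.229], [0, 0.091, 0]]
    - [-1, [-0.248, 0, 0.195], [0, 0.09, 0]]
    - [-1, [-0.273, 0, 0.158], [0, 0.091, 0]]
    - [-1, [-0.294, 0, 0.118], [0, 0.09, 0]]
    - [-1, [0.053, 0, -0.413], [0, 0.056, 0]]

```text
t: 45.42
ee_pos: [347.4, -205.8, 198.2]
orientation: [-3.021, 0.855, 0.005]
ft_force: [1.0, -0.0, -1.7]
width: 17.8
grasp_force: 30.0
```

Request:
apply_moves:
  targets:
    - [-1, [-0.108, -0.745, 0.03], [0, 0, -0.058]]
    - [-1, [-0.04, -0.752, 0.03], [0, 0, -0.058]]
    - [-1, [0.029, -0.753, 0.03], [0, 0, -0.058]]
    - [-1, [0.097, -0.747, 0.03], [0, 0, -0.059]]
    - [-1, [0.166, -0.735, 0.03], [0, 0, -0.058]]
    - [-1, [0.233, -0.717, 0.03], [0, 0, -0.059]]
    - [-1, [0, 0, 0], [0, 0, 0]]
    - [-1, [0, 0, 0], [0, 0, 0]]

```text
t: 46.42
ee_pos: [439.6, -0.5, 190.3]
orientation: [-3.14, 0.003, 0.002]
ft_force: [-0.3, -0.2, -1.4]
width: 18.2
grasp_force: 30.0
```

```bash
python3 - <<'E'
from sc import *
from fit import look
ims=[]
for n in('side','top'):
    im,K,V=cam(n);print(n,[(np.round(d['xy']).tolist(),round(d['score'],2),onz(K,V,d['xy'],17)[:2].round().tolist()) for d in ctrl.pinpoint('bush0',n)[:14]])
    x,y=(310,70) if n=='side' else (390,200)
    ims.append(cv2.resize(im[y:y+130,x:x+130],None,fx=3,fy=3,interpolation=cv2.INTER_CUBIC))
cv2.imwrite('pics/c10.png',np.hstack(ims))
for l,p,nr in(('carton',(477,-285,.165),30),('tag',(635.5,300.4,-.343),18),('rail',(633.3,-293.4,-.088),30),('mat',(447,291,.06),30)):
    for k,(x,f) in look(l,p,near=nr).items(): print(l,k,x.round(3),round(f,4))
where()
m=np.array([445.,291,0.06])
s=lambda z:spose(m,-45,0,z,.06,0,(0,0,0))
plan([(*s(120),45,9),(*s(30),25,9)],jaw=-1)
E
```

```text
side [([358.0, 131.0], 0.49, [549.0, -340.0]), ([375.0, 132.0], 0.47, [496.0, -345.0]), ([326.0, 215.0], 0.47, [599.0, 6.0]), ([366.0, 132.0], 0.46, [524.0, -339.0]), ([366.0, 138.0], 0.41, [520.0, -309.0]), ([358.0, 140.0], 0.4, [546.0, -297.0])]
top [([470.0, 288.0], 0.65, [429.0, -334.0]), ([468.0, 236.0], 0.62, [556.0, -325.0]), ([470.0, 245.0], 0.62, [532.0, -330.0]), ([457.0, 257.0], 0.61, [499.0, -300.0]), ([386.0, 147.0], 0.61, [767.0, -102.0]), ([466.0, 261.0], 0.6, [493.0, -323.0]), ([444.0, 238.0], 0.58, [543.0, -267.0]), ([456.0, 239.0], 0.55, [543.0, -295.0]), ([428.0, 267.0], 0.52, [468.0, -231.0]), ([427.0, 252.0], 0.43, [504.0, -225.0])]
carton top+side [ 4.75150e+02 -2.86189e+02  1.74000e-01] 0.3531
carton top [ 4.74076e+02 -2.85585e+02  1.75000e-01] 0.1891
carton side [ 5.13740e+02 -2.90432e+02 -6.10000e-02] 0.6735
tag top+side [ 6.34947e+02  2.99230e+02 -3.45000e-01] 0.0291
tag top [ 6.32847e+02  3.00582e+02 -3.26000e-01] 0.0218
tag side [ 6.35938e+02  2.98150e+02 -3.39000e-01] 0.0128
rail side [ 6.34778e+02 -2.96797e+02 -8.10000e-02] 0.0539
mat top+side [4.47157e+02 2.91633e+02 5.40000e-02] 0.0081
mat top [4.46157e+02 2.92868e+02 6.20000e-02] 0.0034
mat side [4.47987e+02 2.90914e+02 5.30000e-02] 0.0064
lip in bin [-31.5   6.  131.3] yaw -0.002 pitch 0.0 roll 0.1 F [-0.4  0.5 -0.8] t 47.425
[[-1,[-0.139,-0.823,0.034],[0,0.0,-0.006]],[-1,[-0.131,-0.824,0.034],[0,0.0,-0.006]],[-1,[-0.123,-0.826,0.034],[0,0.0,-0.005]],[-1,[-0.117,-0.826,0.034],[0,0.0,-0.006]],[-1,[-0.109,-0.828,0.034],[0,0.0,-0.005]],[-1,[-0.103,-0.828,0.035],[-0.001,0.0,-0.006]],[-1,[-0.095,-0.829,0.033],[0,0.0,-0.005]],[-1,[0.0,0.0,0.45],[0,0.0,0]]]
[[-1,[0.0,0.0,0.45],[0,0.0,0]],[-1,[0.0,0.0,0.45],[0,0.0,0]],[-1,[0.001,0.001,0.45],[0,0.0,0]]]
end [392.1 287.8  89. ]
```

View pics/c10.png

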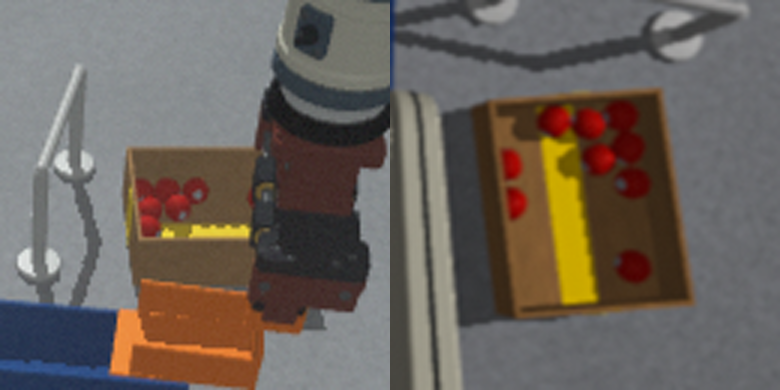

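All nine bushes are in the carton, at right half (553,122), (590,122), (622,115), (628,145), (600,157), (633,183), (633,265), (512,165) and (515,202). Now the scoop goes back on its mat.

Request:
apply_moves:
  targets:
    - [-1, [-0.139, -0.823, 0.034], [0, 0, -0.006]]
    - [-1, [-0.131, -0.824, 0.034], [0, 0, -0.006]]
    - [-1, [-0.123, -0.826, 0.034], [0, 0, -0.006]]
    - [-1, [-0.117, -0.826, 0.034], [0, 0, -0.005]]
    - [-1, [-0.109, -0.828, 0.034], [0, 0, -0.005]]
    - [-1, [-0.103, -0.828, 0.034], [0, 0, -0.005]]
    - [-1, [-0.095, -0.83, 0.034], [0, 0, -0.005]]
    - [-1, [0, 0, 0.45], [0, 0, 0]]

```text
t: 48.42
ee_pos: [393.1, 291.3, 157.6]
orientation: [-3.135, -0.096, -0.005]
ft_force: [-0.5, -0.2, -3.5]
width: 18.0
grasp_force: 30.0
```

Request:
apply_moves:
  targets:
    - [-1, [0, 0, 0.45], [0, 0, 0]]
    - [-1, [0, 0, 0.45], [0, 0, 0]]
    - [-1, [0, 0, 0.45], [0, 0, 0]]
    - [-1, [0, 0, 0.2], [0, 0, 0]]
    - [-1, [0, 0, 0.2], [0, 0, 0]]
    - [-1, [0, 0, 0], [0, 0, 0]]
    - [-1, [0, 0, 0], [0, 0, 0]]

```text
t: 49.3
ee_pos: [392.4, 288.3, 69.6]
orientation: [-3.138, -0.091, -0.0]
ft_force: [-0.1, -0.5, -1.0]
width: 17.3
grasp_force: 30.0
```

```bash
python3 - <<'E'
from sc import *
B[:]=[446.8,291.8,.056]; where((45,0,0))
E
```

```text
lip in bin [-1.5 -0.2 10.6] yaw 0.058 pitch -0.0 roll 0.1 F [-0.1 -0.5 -1. ] t 49.3
```

Request:
apply_moves:
  targets:
    - [-1, [0, 0, 0.08], [0, 0, 0]]
    - [-1, [0, 0, 0.06], [0, 0, 0]]
    - [-1, [0, 0, 0], [0, 0, 0]]
    - [1, [0, 0, 0], [0, 0, 0]]
    - [1, [0, 0, 0], [0, 0, 0]]
    - [1, [0, 0, 0], [0, 0, 0]]
    - [1, [0, 0, 0], [0, 0, 0]]
    - [1, [0, 0, 0], [0, 0, 0]]

```text
t: 50.3
ee_pos: [392.1, 288.1, 62.1]
orientation: [-3.138, -0.091, 0.001]
ft_force: [0.0, -0.7, 1.0]
width: 64.7
grasp_force: 0.0
```

Request:
apply_moves:
  targets:
    - [1, [0, 0, 0], [0, 0, 0]]
    - [1, [0, 0, 0], [0, 0, 0]]
    - [1, [0, 0, -0.3], [0, 0, 0]]
    - [1, [0, 0, -0.5], [0, 0, 0]]
    - [1, [0, 0, -0.7], [0, 0, 0]]
    - [1, [0, 0, -0.7], [0, 0, 0]]
    - [1, [0, 0, -0.5], [0, 0, 0]]
    - [1, [0, 0, 0], [0, 0, 0]]

```text
t: 51.3
ee_pos: [393.3, 288.6, 199.6]
orientation: [-3.135, -0.091, -0.006]
ft_force: [-0.4, 0.6, 0.7]
width: 88.0
grasp_force: 0.0
```

```bash
python3 - <<'E'
from sc import *
from fit import look
o=ctrl.get_obs();print(o['ee_pos'],o['width'],o['qpos'].round(2))
im,K,V=cam('side');im2,K2,V2=cam('top')
for l in('tag_grip','rail_mid'):
    a=ctrl.pinpoint(l,'side');b=ctrl.pinpoint(l,'top')
    for x in a[:3]:
        for y in b[:3]:
            X=tri([(K,V,x['xy']),(K2,V2,y['xy'])]); e=np.hypot(*(proj(K,V,X)-x['xy']))
            if e<3 : print(l,X.round(1),round(e,1),x['score'],y['score'])
for l,p,nr,z in(('scoop',(401,290,.058),30,3),('tag',(635,300,-.343),18,0)):
    for k,(x,f) in look(l,p,near=nr,z=z).items(): print(l,k,x.round(3),round(f,4))
t=[634.8,299.6];y=-.343+np.pi/2
plan([(*([*t,220],Rdown(y)),45,9)],jaw=1)
E
```

```text
[393.27830448 288.57399431 199.63425308] 87.99904293780922 [0.61 0.25 1.95 0.   0.93 2.12]
tag_grip [622.2 398.5  72. ] 2.1 0.9 0.63
tag_grip [661.1 221.9 -69.2] 1.0 0.59 0.74
tag_grip [630.5 297.9  99.7] 2.0 0.59 0.65
rail_mid [ 625.3 -296.8  116.4] 0.1 0.73 0.61
scoop top+side [4.02207e+02 2.86962e+02 6.40000e-02] 0.1478
scoop top [4.02734e+02 2.82379e+02 1.61000e-01] 0.4974
scoop side [4.01893e+02 2.86963e+02 5.40000e-02] 0.0153
tag top+side [ 6.35268e+02  2.99366e+02 -3.44000e-01] 0.0274
tag top [ 6.33189e+02  3.00446e+02 -3.41000e-01] 0.0282
tag side [ 6.36177e+02  2.98500e+02 -3.35000e-01] 0.009
[[1,[0.607,0.006,-0.058],[0,0,-0.093]],[1,[0.6,0.094,-0.058],[0,0,-0.093]],[1,[0.58,0.18,-0.058],[0,0,-0.093]],[1,[0.548,0.263,-0.058],[0,0,-0.093]],[1,[0.503,0.34,-0.058],[0,0,-0.093]],[1,[0.449,0.409,-0.058],[0,0,-0.093]],[1,[0.384,0.47,-0.058],[0,0,-0.093]],[1,[0.312,0.522,-0.058],[-0.001,-0.001,-0.094]]]
end [634.8 299.6 220. ]
```

Request:
apply_moves:
  targets:
    - [1, [0.607, 0.006, -0.058], [0, 0, -0.093]]
    - [1, [0.6, 0.094, -0.058], [0, 0, -0.093]]
    - [1, [0.58, 0.18, -0.058], [0, 0, -0.093]]
    - [1, [0.548, 0.263, -0.058], [0, 0, -0.093]]
    - [1, [0.503, 0.34, -0.058], [0, 0, -0.093]]
    - [1, [0.449, 0.409, -0.058], [0, 0, -0.093]]
    - [1, [0.384, 0.47, -0.058], [0, 0, -0.093]]
    - [1, [0.312, 0.522, -0.058], [0, 0, -0.093]]

```text
t: 53.0
ee_pos: [635.7, 299.6, 220.0]
orientation: [-2.563, -1.813, -0.001]
ft_force: [-0.0, -0.5, 0.1]
width: 87.6
grasp_force: 0.0
```

Request:
apply_moves:
  targets:
    - [1, [0, 0, 0], [0, 0, 0]]
    - [1, [0, 0, 0], [0, 0, 0]]

```text
t: 53.25
ee_pos: [633.7, 299.4, 219.5]
orientation: [-2.569, -1.804, 0.001]
ft_force: [-0.5, 0.3, 1.1]
width: 87.9
grasp_force: 0.0
```

```bash
python3 - <<'E'
from sc import *
from fit import look
o=ctrl.get_obs();print(o['ee_pos'],o['width'],o['qpos'].round(2))
for l,p,nr,z in(('scoop',(401,290,.058),30,3),('tag',(635,300,-.343),18,0),('rail',(633.5,-293.5,-.085),30,0)):
    for k,(x,f) in look(l,p,near=nr,z=z).items(): print(l,k,x.round(3),round(f,4))
t=[635.2,299.4];y=-.343+np.pi/2
plan([(*([*t,130],Rdown(y)),30,9),(*([*t,72],Rdown(y)),20,9)],jaw=1)
E
```

```text
[633.73706488 299.36650841 219.53670881] 87.91862111736158 [0.42 0.54 1.45 0.   1.16 0.77]
scoop top+side [4.00535e+02 2.86199e+02 7.00000e-02] 0.0268
scoop top [4.00501e+02 2.82760e+02 1.37000e-01] 0.06
scoop side [4.00829e+02 2.86763e+02 5.40000e-02] 0.0041
tag side [ 6.35949e+02  2.98882e+02 -3.38000e-01] 0.0052
rail top [ 6.32768e+02 -2.93075e+02 -8.30000e-02] 0.0685
[[1,[-0.001,0.003,0.451],[0,0,0]],[1,[-0.001,0.003,0.451],[0,0,0]],[1,[-0.001,0.003,0.451],[0,-0.001,0]],[1,[0,0.003,0.451],[-0.001,0,-0.001]],[1,[0,0,0.387],[0.0,0,0.0]],[1,[0,0,0.387],[0.0,0,0.0]],[1,[-0.001,-0.001,0.386],[0.0,0,0.0]]]
end [635.2 299.4  72. ]
```

Request:
apply_moves:
  targets:
    - [1, [0, 0.003, 0.45], [0, 0, 0]]
    - [1, [0, 0.003, 0.45], [0, 0, 0]]
    - [1, [0, 0.003, 0.45], [0, 0, 0]]
    - [1, [0, 0.003, 0.45], [0, 0, 0]]
    - [1, [0, 0, 0.387], [0, 0, 0]]
    - [1, [0, 0, 0.387], [0, 0, 0]]
    - [1, [0, 0, 0.386], [0, 0, 0]]
    - [1, [0, 0, 0], [0, 0, 0]]

```text
t: 54.85
ee_pos: [634.1, 299.2, 70.0]
orientation: [-2.567, -1.807, 0.004]
ft_force: [0.2, 0.2, -0.1]
width: 87.9
grasp_force: 0.0
```

Request:
apply_moves:
  targets:
    - [1, [0, 0, 0], [0, 0, 0]]
    - [-1, [0, 0, 0], [0, 0, 0]]
    - [-1, [0, 0, 0], [0, 0, 0]]
    - [-1, [0, 0, 0], [0, 0, 0]]
    - [-1, [0, 0, 0], [0, 0, 0]]
    - [-1, [0, 0, 0], [0, 0, 0]]
    - [-1, [0, 0, 0], [0, 0, 0]]
    - [-1, [0, 0, 0], [0, 0, 0]]

```text
t: 55.85
ee_pos: [635.3, 299.7, 72.2]
orientation: [-2.567, -1.807, -0.001]
ft_force: [-0.6, 0.8, -0.5]
width: 21.7
grasp_force: 0.0
```

Request:
apply_moves:
  targets:
    - [-1, [0, 0, 0], [0, 0, 0]]
    - [-1, [0, 0, 0], [0, 0, 0]]

```text
t: 56.1
ee_pos: [635.3, 299.7, 72.1]
orientation: [-2.567, -1.807, -0.001]
ft_force: [-0.1, -0.6, -0.5]
width: 13.8
grasp_force: 30.0
```

```bash
python3 - <<'E'
from sc import *
o=ctrl.get_obs();print(o['ee_pos'],o['width'],o['grasp_force'],o['ft_force'],o['qpos'].round(2))
t=o['ee_pos'];r=R.from_rotvec(o['orientation']);y=-.085+np.pi/2
plan([([t[0],t[1],t[2]+60],r,25),([560,200,260],Rdown(y),45,8),([540,-200,260],Rdown(y),45,8)],jaw=-1)
E
```

```text
[635.29473954 299.70465026  72.12596268] 13.805746091458794 29.98885542154312 [-0.06051475 -0.56518837 -0.54198792] [0.42 0.71 1.52 0.   0.91 0.77]
[[-1,[0.001,0,-0.4],[0.0,0.0,0.0]],[-1,[0.001,-0.001,-0.4],[0.0,0.0,0.0]],[-1,[0.0,0,-0.4],[0.0,0.0,0.0]],[-1,[-0.595,-0.187,-0.64],[0,0,-0.041]],[-1,[-0.582,-0.225,-0.64],[0,0,-0.041]],[-1,[-0.566,-0.262,-0.64],[0,-0.001,-0.041]],[-1,[-0.549,-0.298,-0.64],[-0.001,0,-0.042]],[-1,[-0.889,0.031,0],[0.0,0,0.0]]]
[[-1,[-0.89,0.031,0],[0.0,0,0.0]],[-1,[-0.889,0.031,0],[0.0,0,0.0]],[-1,[-0.89,0.031,0],[0.0,0,0.0]],[-1,[-0.889,0.031,-0.001],[0.0,0,0.0]],[-1,[-0.89,0.031,0],[0.0,0,0.0]],[-1,[-0.889,0.031,-0.001],[0.0,0,0.0]],[-1,[-0.89,0.031,0],[0.0,0,0.0]],[-1,[-0.889,0.031,-0.001],[0.0,0,0.0]]]
end [ 540. -200.  260.]
```

Request:
apply_moves:
  targets:
    - [-1, [0, 0, -0.4], [0, 0, 0]]
    - [-1, [0, 0, -0.4], [0, 0, 0]]
    - [-1, [0, 0, -0.4], [0, 0, 0]]
    - [-1, [-0.595, -0.187, -0.64], [0, 0, -0.041]]
    - [-1, [-0.582, -0.225, -0.64], [0, 0, -0.041]]
    - [-1, [-0.566, -0.262, -0.64], [0, 0, -0.041]]
    - [-1, [-0.549, -0.298, -0.64], [0, 0, -0.042]]
    - [-1, [-0.889, 0.031, 0], [0, 0, 0]]

```text
t: 57.1
ee_pos: [558.5, 155.8, 264.6]
orientation: [2.31, 2.127, 0.012]
ft_force: [0.9, -0.2, -1.3]
width: 13.8
grasp_force: 30.0
```

Request:
apply_moves:
  targets:
    - [-1, [-0.89, 0.031, 0], [0, 0, 0]]
    - [-1, [-0.89, 0.031, 0], [0, 0, 0]]
    - [-1, [-0.89, 0.031, 0], [0, 0, 0]]
    - [-1, [-0.89, 0.031, 0], [0, 0, 0]]
    - [-1, [-0.89, 0.031, 0], [0, 0, 0]]
    - [-1, [-0.89, 0.031, 0], [0, 0, 0]]
    - [-1, [-0.89, 0.031, 0], [0, 0, 0]]
    - [-1, [-0.89, 0.031, 0], [0, 0, 0]]

```text
t: 58.1
ee_pos: [539.9, -201.9, 260.9]
orientation: [-2.314, -2.125, -0.003]
ft_force: [0.5, 0.6, 0.4]
width: 13.8
grasp_force: 30.0
```

```bash
python3 - <<'E'
from sc import *
from fit import look
o=ctrl.get_obs();print(o['ee_pos'],o['width'],o['grasp_force'],o['ft_force'],o['qpos'].round(2))
for l,p,nr,z in(('rail',(633.5,-293.5,-.085),30,0),('carton',(477,-285,.165),30,0)):
    for k,(x,f) in look(l,p,near=nr,z=z).items(): print(l,k,x.round(3),round(f,4))
y=-.085+np.pi/2
plan([([633.5,-294,245],Rdown(y),40,8),([633.5,-294,170],Rdown(y),18,8)],jaw=-1)
E
```

```text
[ 539.91077794 -201.88565225  260.87524614] 13.780090639650831 29.989571571350098 [0.51891493 0.61778665 0.43376922] [-0.38  0.31  1.71  0.    1.13 -0.3 ]
rail top+side [ 6.34320e+02 -2.94174e+02 -8.00000e-02] 0.5437
rail top [ 6.35300e+02 -2.92605e+02 -5.80000e-02] 1.3276
rail side [ 6.34694e+02 -2.96780e+02 -8.50000e-02] 0.0185
carton top+side [ 4.74175e+02 -2.83124e+02  1.89000e-01] 0.9328
carton top [ 4.63967e+02 -2.20704e+02 -7.50000e-02] 2.0495
carton side [ 4.75499e+02 -2.88106e+02  1.78000e-01] 0.1571
[[-1,[-0.433,0.505,0.072],[0,0,0.0]],[-1,[-0.433,0.505,0.072],[0,0,0.0]],[-1,[-0.433,0.505,0.072],[0,-0.001,0.0]],[-1,[-0.434,0.505,0.072],[0,0,0.001]],[-1,[0,0.0,0.3],[0,0,0]],[-1,[0,0.0,0.3],[0,0,0]],[-1,[0,0.0,0.3],[0,0,0]],[-1,[0,0.0,0.3],[0,0,0]]]
[[-1,[0,0.001,0.3],[0,0,0]]]
end [ 633.5 -294.   170. ]
```

Request:
apply_moves:
  targets:
    - [-1, [-0.433, 0.505, 0.072], [0, 0, 0]]
    - [-1, [-0.433, 0.505, 0.072], [0, 0, 0]]
    - [-1, [-0.433, 0.505, 0.072], [0, 0, 0]]
    - [-1, [-0.433, 0.505, 0.072], [0, 0, 0]]
    - [-1, [0, 0, 0], [0, 0, 0]]
    - [-1, [0, 0, 0], [0, 0, 0]]

```text
t: 59.25
ee_pos: [632.9, -293.9, 244.2]
orientation: [-2.31, -2.124, -0.001]
ft_force: [-0.1, -1.1, -1.4]
width: 14.0
grasp_force: 30.0
```

```bash
python3 - <<'E'
from sc import *
from fit import *
o=ctrl.get_obs();p=o['ee_pos'];print(p,o['width'],o['ft_force'])
# tag pose in hand vs rail, same camera
for k,(x,f) in look('tag',(p[0],p[1],-.085),z=p[2]-72,near=40).items(): print('tag',k,x.round(3),round(f,4))
im,K,V=cam('side')
print([(np.round(d['xy']).tolist(),round(d['score'],2)) for d in ctrl.pinpoint('tag','side')],proj(K,V,[p[0],p[1],p[2]-72]).round())
E
```

```text
[ 632.87609509 -293.89176388  244.21760247] 13.970836136796729 [-0.10688988 -1.05749027 -1.37663945]
tag top+side [ 6.31518e+02 -2.90274e+02 -3.10000e-02] 0.2202
tag top [ 6.30019e+02 -2.89432e+02 -2.50000e-02] 0.2781
tag side [ 6.33584e+02 -2.96669e+02 -4.70000e-02] 0.0537
[([282.0, 380.0], 0.94), ([330.0, 93.0], 0.81), ([255.0, 217.0], 0.32)] [331.  93.]
```

Request:
apply_moves:
  targets:
    - [-1, [0, 0.01, 0.4], [0, 0, 0]]
    - [-1, [0, 0, 0.4], [0, 0, 0]]
    - [-1, [0, 0, 0.4], [0, 0, 0]]
    - [-1, [0, 0, 0.4], [0, 0, 0]]
    - [-1, [0, 0, 0.2], [0, 0, 0]]
    - [-1, [0, 0, 0.1], [0, 0, 0]]
    - [-1, [0, 0, 0], [0, 0, 0]]

```text
t: 60.42
ee_pos: [633.9, -295.1, 149.5]
orientation: [-2.312, -2.124, -0.002]
ft_force: [-0.1, -0.1, -1.4]
width: 14.1
grasp_force: 30.0
```

Request:
apply_moves:
  targets:
    - [-1, [0, 0, 0.06], [0, 0, 0]]
    - [-1, [0, 0, 0.06], [0, 0, 0]]
    - [-1, [0, 0, 0], [0, 0, 0]]

```text
t: 60.8
ee_pos: [633.9, -295.1, 143.7]
orientation: [-2.313, -2.124, -0.002]
ft_force: [0.8, -0.5, -1.8]
width: 13.9
grasp_force: 30.0
```

Request:
apply_moves:
  targets:
    - [-1, [0, 0, 0.04], [0, 0, 0]]
    - [-1, [0, 0, 0], [0, 0, 0]]

```text
t: 61.05
ee_pos: [634.6, -295.2, 142.0]
orientation: [-2.314, -2.125, -0.003]
ft_force: [3.3, 0.5, 0.4]
width: 14.1
grasp_force: 30.0
```

Request:
apply_moves:
  targets:
    - [-1, [0, 0, 0.03], [0, 0, 0]]
    - [-1, [0, 0, 0], [0, 0, 0]]

```text
t: 61.3
ee_pos: [634.7, -295.3, 141.6]
orientation: [2.314, 2.125, 0.004]
ft_force: [1.2, -0.5, 7.1]
width: 13.9
grasp_force: 30.0
```

Request:
apply_moves:
  targets:
    - [0.2, [0, 0, -0.01], [0, 0, 0]]
    - [1, [0, 0, 0], [0, 0, 0]]
    - [1, [0, 0, 0], [0, 0, 0]]
    - [1, [0, 0, 0], [0, 0, 0]]
    - [1, [0, 0, 0], [0, 0, 0]]
    - [1, [0, 0, 0], [0, 0, 0]]
    - [1, [0, 0, 0], [0, 0, 0]]
    - [1, [0, 0, 0], [0, 0, 0]]

```text
t: 62.3
ee_pos: [633.7, -295.0, 140.5]
orientation: [-2.312, -2.124, -0.002]
ft_force: [-0.3, 0.6, -0.7]
width: 86.9
grasp_force: 0.0
```

Request:
apply_moves:
  targets:
    - [1, [0, 0, -0.2], [0, 0, 0]]
    - [1, [0, 0, -0.4], [0, 0, 0]]
    - [1, [0, 0, -0.6], [0, 0, 0]]
    - [1, [0, 0, -0.8], [0, 0, 0]]
    - [1, [0.6, 0, -0.5], [0, 0, 0]]
    - [1, [0.8, 0, 0], [0, 0, 0]]
    - [1, [0.8, 0, 0], [0, 0, 0]]
    - [1, [0.8, 0, 0], [0, 0, 0]]

```text
t: 63.3
ee_pos: [646.9, -144.7, 268.0]
orientation: [2.314, 2.125, 0.004]
ft_force: [0.0, 0.5, 0.1]
width: 87.9
grasp_force: 0.0
```

Request:
apply_moves:
  targets:
    - [1, [0.8, 0, 0], [0, 0, 0]]
    - [1, [0.8, 0, 0], [0, 0, 0]]
    - [1, [0, 0, 0], [0, 0, 0]]
    - [1, [0, 0, 0], [0, 0, 0]]
    - [1, [0, 0, 0], [0, 0, 0]]
    - [1, [0, 0, 0], [0, 0, 0]]

```text
t: 64.05
ee_pos: [653.2, -67.1, 266.1]
orientation: [-2.314, -2.122, -0.002]
ft_force: [0.5, 0.1, 0.6]
width: 87.9
grasp_force: 0.0
```

```bash
python3 - <<'E'
from sc import *
from fit import *
o=ctrl.get_obs();print(o['ee_pos'],o['width'],o['t'])
for l,p,nr,z in(('tag',(634,-295,-.085),30,70),('carton',(477,-285,.165),30,0),('scoop',(401,288,.058),30,3),('rail',(633.5,-294,-.085),30,0)):
    for k,(x,f) in look(l,p,near=nr,z=z).items(): print(l,k,x.round(3),round(f,4))
for n in('side','top'):
    im,K,V=cam(n);print(n,[(np.round(d['xy']).tolist(),round(d['score'],2)) for d in ctrl.pinpoint('bush0',n)[:14]])
E
```

```text
[653.20530832 -67.1389824  266.11668698] 87.93465829830214 64.05
tag side [ 6.34642e+02 -2.96493e+02  9.00000e-03] 0.9457
carton side [ 4.75212e+02 -2.87846e+02  1.71000e-01] 0.1455
scoop top [3.98202e+02 2.88440e+02 5.80000e-02] 0.0074
rail side [ 6.46801e+02 -2.93898e+02  7.60000e-02] 0.3445
side [([359.0, 143.0], 0.61), ([368.0, 139.0], 0.51), ([375.0, 133.0], 0.43), ([361.0, 134.0], 0.4), ([397.0, 136.0], 0.4), ([358.0, 138.0], 0.39), ([364.0, 132.0], 0.38)]
top []
```

Request:
apply_moves:
  targets:
    - [1, [0.8, 0.6, 0], [0, 0, 0]]
    - [1, [0.8, 0.6, 0], [0, 0, 0]]
    - [1, [0.8, 0.6, 0], [0, 0, 0]]
    - [1, [0.8, 0.6, 0], [0, 0, 0]]
    - [1, [0, 0, 0], [0, 0, 0]]
    - [1, [0, 0, 0], [0, 0, 0]]

```text
t: 65.8
ee_pos: [785.9, 82.9, 265.6]
orientation: [-2.312, -2.124, 0.0]
ft_force: [0.5, -0.4, 0.3]
width: 88.0
grasp_force: 0.0
```

```bash
python3 - <<'E'
from fit import *
vs=[]
for n in('side','top'):
    im,K,V=cam(n);h=cv2.cvtColor(im,cv2.COLOR_BGR2HSV)
    m=((h[...,0]>18)&(h[...,0]<36)&(h[...,1]>120)).astype(np.uint8)
    # dark grip slab too, near the expected place
    r=render(M['tag'],K,V,(634,-295,-.085),70);g=cv2.dilate((r>.1).astype(np.uint8),np.ones((9,9)))
    d=((h[...,2]<55)).astype(np.uint8)
    mm=((m|d)&g).astype(float);vs.append((K,V,mm))
    yl=(m&g)>0;pl=render(M['tag'][:2],K,V,(634,-295,-.085),70)>.5
    print(n,'yellow',yl.sum(),'expected plates',pl.sum(),'overlap',(yl&pl).sum(),'dark',(d&g).sum(), np.argwhere(yl).mean(0).round(1),np.argwhere(pl).mean(0).round(1))
    print(n,[ (np.round(q['xy']).tolist(),round(q['score'],2)) for q in ctrl.pinpoint('tag_grip',n)[:4]],proj(K,V,[634,-295,159]).round(1))
    print(n,'bush',len([1 for q in ctrl.pinpoint('bush0',n) if q['score']>.3]))
    for z in(60,70,80): x,f=fit(M['tag'],[vs[-1]],(634,-295,-.085),z);print(n,z,x.round(2),round(f,3))
for z in(62,66,70,74,78): x,f=fit(M['tag'],vs,(634,-295,-.085),z);print(z,x.round(2),round(f,3))
E
```

```text
side yellow 252 expected plates 357 overlap 251 dark 113 [114.5 332.1] [113.7 332.4]
side [([292.0, 266.0], 0.95), ([330.0, 94.0], 0.93), ([283.0, 367.0], 0.74), ([378.0, 148.0], 0.68)] [330.6  97.1]
side bush 7
side 60 [ 6.3513e+02 -3.0732e+02 -7.0000e-02] 0.038
side 70 [ 6.3365e+02 -2.9327e+02 -7.0000e-02] 0.047
side 80 [ 6.3214e+02 -2.7920e+02 -5.0000e-02] 0.059
top yellow 562 expected plates 756 overlap 551 dark 404 [202.2 468. ] [200.7 470. ]
top [([179.0, 175.0], 0.9), ([478.0, 195.0], 0.74)] [479.6 191.9]
top bush 9
top 60 [ 6.3318e+02 -2.9639e+02 -1.0000e-01] 0.056
top 70 [ 6.3066e+02 -2.9247e+02 -9.0000e-02] 0.055
top 80 [ 6.2838e+02 -2.8867e+02 -8.0000e-02] 0.054
62 [ 6.3347e+02 -2.9627e+02 -7.0000e-02] 0.066
66 [ 6.3280e+02 -2.9486e+02 -7.0000e-02] 0.06
70 [ 6.3225e+02 -2.9260e+02 -7.0000e-02] 0.061
74 [ 6.3152e+02 -2.9084e+02 -6.0000e-02] 0.069
78 [ 6.3078e+02 -2.8908e+02 -7.0000e-02] 0.085
```

The tag sits upright on the bar with its feet about 68 mm above the bench. Nine bushes are in the carton and the scoop is on its mat, so I'll hand in.

```bash
python3 -c "
from workcell import ctrl
print(ctrl.close_job())"
```

```text
the job is handed in; nothing more can be done
None
```

The job is handed in: all nine bushes are in the carton, the scoop is level on its mat, and the tag hangs astride the bar, by my last camera checks; the judge's verdict was not shown.

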